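Put the fitting kit back in its own trays

TASK

The parts of the fitting kit are in the wrong trays. Put each one in the middle of its own tray, set down as it stood or lay before: the hex bolt in the long tray, the big nut in the six-sided tray, the bronze bush standing in the round tray and the tape measure upright in the square tray. One may be in its own tray already; the trays are occupied, so put a part down for a while on the empty wooden board or another clear spot where you need to.

Things in the scene. Friction and masses are not known exactly. Their poses are not given: they have to be found in the camera images.
- bolt_mid (a point): galvanised hex bolt lying on its side, 71 mm long, shank 16 mm thick, head 27 mm across corners and 12 mm long, 24 mm high at the head, about 0.13 kg. Point at the middle of its length, half-way up the head (12 mm above what it lies on); its y axis runs along the bolt to the head, so pinch the shank along x
- nut_mid (a point): big rusty hex nut lying flat, 45 mm over the flats (the flats face along its x axis and every 60 degrees from it), 51 mm over the corners, 24 mm high, about 0.2 kg; a smaller nut (30 mm) lies loose on the bench and is not part of the job. Point at its centre, half-way up
- bush_mid (a point): turned bronze bush standing on its flange: flange 60 mm diameter and 10 mm thick at the bottom, above it a round barrel of 42 mm diameter with a bore open at the top, 60 mm high in all, about 0.35 kg. Point on its axis, half-way up (30 mm above what it stands on); z along the axis, up
- tape_mid (a point): tape measure in a yellow case standing upright, 34 mm thick along its x axis, 76 mm long along y, 64 mm high. Point at its centre, half-way up (32 mm above what it stands on); z up
- tray_long_mid (a point): a low fixed rectangular tray of bare sheet metal; floor 4 mm thick, thin lip all round whose top is 12 mm above the bench (8 mm above the tray's floor); 136 x 102 mm outside, wall 3 mm. This point: middle of its floor, 4 mm above the bench; z up, x along the long side
- tray_hex_mid (a point): a low fixed six-sided tray of bare sheet metal; floor 4 mm thick, thin lip all round whose top is 12 mm above the bench (8 mm above the tray's floor); 112 mm over the flats outside, wall 3 mm. This point: middle of its floor, 4 mm above the bench; z up, x square to one of its sides
- tray_round_mid (a point): a low fixed round tray of bare sheet metal; floor 4 mm thick, thin lip all round whose top is 12 mm above the bench (8 mm above the tray's floor); 112 mm outer diameter, wall 3 mm. This point: middle of its floor, 4 mm above the bench; z up
- tray_square_mid (a point): a low fixed square tray of bare sheet metal; floor 4 mm thick, thin lip all round whose top is 12 mm above the bench (8 mm above the tray's floor); 104 x 104 mm outside, wall 3 mm. This point: middle of its floor, 4 mm above the bench; z up, x and y along its sides
- board_top (a point): plain flat plywood board without a lip, 90 x 90 x 8 mm, fixed, empty at the start: a free spot to put something down for a while. Point at the middle of its top, 8 mm above the bench. Round about: a tool chest 0.31 m high at the back left (near corner at x 0.48, y 0.33 m; keep the wrist clear of it) and a narrow wall shelf 0.41 m above the back right
There are look-alikes about, which are no part of the job. What is shaped like the part that bears nut_mid but purple is not meant.

How it is judged:
At the end, for the whole second after the job is handed in: Bolt lying in the long tray, nut flat in the six-sided, bush standing in the round, tape upright in the square tray: each centre within 15 mm of the tray's middle and within 8 mm of its resting height, at rest; nut, bush, tape within 0.15 rad of upright, bolt 0.27 rad of level (horizontal distance between bolt_mid and tray_long_mid below 0.015 m and z of bolt_mid in the frame of tray_long_mid between 0.004 and 0.02 m and linear speed of each of bolt, nut, bush, tape below 0.02 m/s and angle between bolt_mid's own y axis and vertical above 1.3 rad and horizontal distance between nut_mid and tray_hex_mid below 0.015 m and z of nut_mid in the frame of tray_hex_mid between 0.004 and 0.02 m and angle between each of nut_mid, bush_mid, tape_mid's own z axis and vertical below 0.15 rad and horizontal distance between bush_mid and tray_round_mid below 0.015 m and z of bush_mid in the frame of tray_round_mid between 0.022 and 0.038 m and horizontal distance between tape_mid and tray_square_mid below 0.015 m and z of tape_mid in the frame of tray_square_mid between 0.024 and 0.04 m); the robot touches nothing.
It also fails if it takes over 128 s, if anything falls off the work surface, if the arm or the gripper's body presses on something with over 40 N, if the wrist force passes 120 N, or if a joint passes its speed limit or range.

ROBOT

A 6-joint arm with a two-finger parallel gripper is mounted at the origin on the work surface; the furniture and walls round the work are solid. World frame = base frame: x ahead of the robot, y to its left, z up, the work surface at z = 0. Lengths are in m, angles in rad, forces in N, time in s.
With the tool pointing down it reaches from about 0.35 to 0.725 m from the base axis. Payload 4.3 kg.
Tool frame: the origin (TCP) lies on the centre line of the jaws, within the pads' length; the fingertips stand ctrl.tip_reach ahead of it and the grasp point (between the pads) lies 6 mm ahead of it (ctrl.tip_reach is the distance from the TCP to the fingertips, in m); z points along the fingers, y is the line along which they close (so a half turn about z gives the same grasp; the last joint's range is limited). The gripper opens to 85 mm and grips with 20 to 120 N. Pads are 22 mm wide; open, the fingers measure 114 mm over their backs; the gripper's body (76 mm by 85 mm) begins 54 mm behind the grasp point. The pads swing forward as they close: fully open they stand 13 mm farther back than shut.
Start: joints at [-1.335, 0.377, 0.081, 1.274, 0, 1.46], TCP at [0.195, -0.541, 0.256] pointing down, gripper open.
Joint ranges: [-2.72, 2.72], [-0.84, 1.66], [-1.02, 1.22], [-1.77, 2.12], [-1.37, 1.28], [-3.14, 3.14]. Speed limits (rad/s): [2.57, 2.57, 3.14, 3.14, 3.14, 3.14].

INTERFACE

Orientations are given as a unit quaternion [w, x, y, z].
In Python, from rig import monitor, optics, ctrl gives the robot as it stands.
- The arm moves only by the shell command python3 -m jog 'ROWS' [OPENING] [FORCE]. ROWS is JSON, a list of rows, each an object of numbers: "x", "y", "z": the shift along the tool's x, y, z in units of 0.75 m (1.0 is 0.75 m); "rx", "ry", "rz": the turn, a rotation vector about the tool's x, y, z in units of 360 degrees (1.0 is 360 degrees). In form: [{"x": .., "y": .., "z": .., "rx": .., "ry": .., "rz": ..}, ...]. A call has 1 to 8 rows; each row is the pose to reach, as a shift and turn from the pose commanded when the call began, along the tool's axes at that moment, turning the shorter way round; what a row does not reach only later rows make up. A row lasts 1/12 s, in which the tool goes at most 41.7 mm and 7.16 degrees, less where a joint would pass 70% of its speed; a pose out of reach is approached as far as the arm can. A call with a number of a shift or a turn outside -1 to 1 is refused whole. A call with a gripper value outside its range is refused whole. OPENING is the opening, from 0 (shut) to 1 (fully open), set as the call begins (- or left out, the last holds). The fingers move at their own pace and stop on an object; FORCE is the grip in N (left out, the last holds). Time passes only in rows, so rows that repeat a pose let the fingers close. It gives the time, the measured TCP pose, the force, the opening and the grip force at its end, in the units of the state.
- monitor.observe(): the state, without advancing time (a new reading comes with each control period).
- optics.grab_frame(name): name is "scene" or "side" or "wrist"; returns the picture (400x640x3 uint8, red, green, blue); there is no depth.
- optics.camera_info(name): a dict with "K" (3x3 intrinsics, pixels), "k1" (the pictures are not rectified: a ray, as slopes to the right and down, at radius r is drawn at 1 + k1 r^2 times it, then the intrinsics apply), "camera_from_world" (4x4, takes a point from world to camera coordinates). Camera axes: x right, y down, z forward; pixel columns grow to the right and rows downward; lengths in m; the calibration is good to about 2 mm. A picture is of the moment at which its call begins: read the wrist's pose just before it. camera_info takes no time and is no camera call; for the wrist camera it gives the pose at the moment of the call.
- ctrl.sign_off(): hands the job in; it is judged then, once.
The state is a dict: "time_s": time; "q": joint angles; "joint_velocities": joint speeds; "tau": joint torques, N m; "ee_pos": TCP position; "eef_rot": TCP orientation; "force": force on the tool from outside, world axes, zero at the start; "torque": the same for the moment, N m; "opening": opening from 0.0 (shut) to 1.0 (fully open); "grasp_force": force on a finger pad.
Only numpy, scipy, OpenCV 4.12 (cv2) and the standard library are available. Lean on these libraries where they do the work, as an engineer would, in place of code of your own. Each camera call takes 0.05 s, during which the arm holds its last target. There are 200 camera calls.

## Working session

There is one attempt and no reset: what is moved stays moved. The work goes in short steps, Python scripts to look and compute and a shell command to move; the robot and the scene stay as the last step left them, time stands still between calls to the robot, and variables do not carry over. Pictures are saved under pics/ and viewed, at most 19 in all, crops included, and the job is handed in when it is done.

```bash
ls; mkdir -p pics; python3 - <<'E'
from rig import monitor, optics, ctrl
import cv2,numpy as np
print(ctrl.tip_reach); s=monitor.observe(); print(s)
for n in("scene","side","wrist"):
    i=optics.camera_info(n); print(n,np.round(i["K"],1).tolist(),i["k1"]); print(np.round(i["camera_from_world"],4).tolist())
    cv2.imwrite(f"pics/{n}0.png",optics.grab_frame(n)[:,:,::-1])
E
```

```text
pics
0.025
{'time_s': 0.0, 'q': array([-1.33534269e+00,  3.78064544e-01,  7.96520589e-02,  1.27439696e+00,
        5.69454912e-06,  1.46050827e+00]), 'joint_velocities': array([-1.55747770e-03, -8.07715597e-04, -7.69142964e-04, -1.00531819e-03,
       -1.60626224e-03,  4.82104856e-05]), 'tau': array([-2.89576747e-04, -4.63607311e+01,  2.69874072e+01,  2.08344654e-02,
       -1.38081909e-04,  1.08937765e-07]), 'ee_pos': array([ 0.19473905, -0.54038956,  0.25537011]), 'eef_rot': array([-1.00476473e-03,  9.85094511e-01,  1.72011019e-01, -6.01103416e-05]), 'force': array([-0.58302337, -0.2238832 , -0.45743302]), 'torque': array([-0.03510027,  0.00312007,  0.01681048]), 'grasp_force': 0.0, 'opening': 0.9989025632901837}
scene [[439.6, 0.0, 318.3], [0.0, 439.6, 200.7], [0.0, 0.0, 1.0]] 0.03996176940963327
[[-0.9144, -0.4045, -0.0181, 0.4342], [-0.1537, 0.3883, -0.9086, 0.1017], [0.3745, -0.828, -0.4172, 1.1781], [0.0, 0.0, 0.0, 1.0]]
side [[509.8, 0.0, 327.2], [0.0, 509.8, 204.4], [0.0, 0.0, 1.0]] -0.05404762184284274
[[-0.9998, 0.0028, -0.0208, 0.421], [0.0178, 0.6345, -0.7727, 0.0098], [0.011, -0.7729, -0.6345, 1.4381], [0.0, 0.0, 0.0, 1.0]]
wrist [[292.4, 0.0, 326.1], [0.0, 292.4, 200.1], [0.0, 0.0, 1.0]] 0.0021674792915975
[[0.3388, -0.9409, -0.001, -0.575], [-0.8941, -0.3223, 0.3112, -0.0402], [-0.2931, -0.1045, -0.9504, 0.3808], [0.0, 0.0, 0.0, 1.0]]
```

View pics/scene0.png

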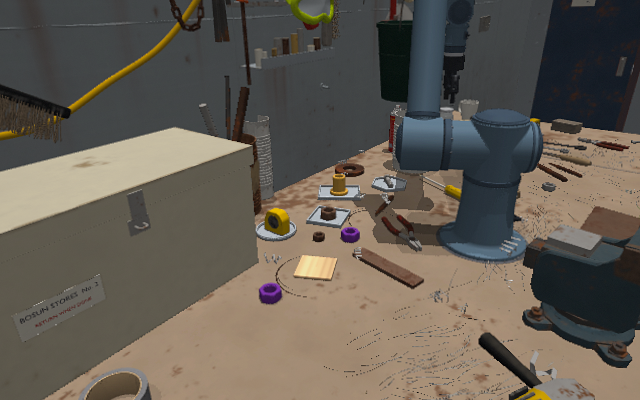

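View pics/side0.png

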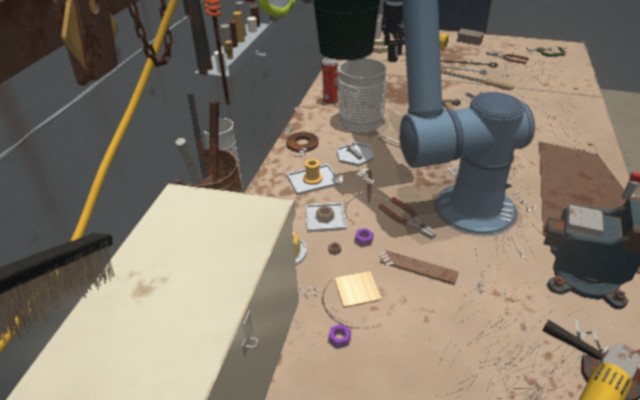

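The scene view shows the tape in the round tray (276,226), the nut in the square tray (328,214), the bush in the long tray (339,186) and the bolt in the six-sided tray (388,183). The board is empty (316,267). The side view agrees: bush (312,172), bolt (355,152), nut (325,214), board (358,289), with the tape mostly behind the chest. All four are wrong and form one cycle.

```bash
cat > h.py <<'E'
from rig import monitor, optics, ctrl
import cv2,numpy as np
from scipy.spatial.transform import Rotation as R
def ray(info,uv):
    K=np.array(info["K"]);uv=np.asarray(uv,float)
    d=np.array([(uv[0]-K[0,2])/K[0,0],(uv[1]-K[1,2])/K[1,1]]);u=d.copy()
    for _ in range(20): u=d/(1+info["k1"]*(u@u))
    T=np.array(info["camera_from_world"]);Rm=T[:3,:3]
    return -Rm.T@T[:3,3],Rm.T@np.r_[u,1]
def on(info,uv,z):
    o,d=ray(info,uv);return o+d*(z-o[2])/d[2]
def tri(a,b):
    (o1,d1),(o2,d2)=ray(*a),ray(*b)
    t=np.linalg.lstsq(np.c_[d1,-d2],o2-o1,rcond=None)[0]
    p,q=o1+d1*t[0],o2+d2*t[1];return (p+q)/2,np.linalg.norm(p-q)
def pose():
    s=monitor.observe();q=s["eef_rot"];return np.array(s["ee_pos"]),R.from_quat([q[1],q[2],q[3],q[0]])
def shoot(tag):
    i=optics.camera_info("wrist");im=optics.grab_frame("wrist")[:,:,::-1].copy()
    cv2.imwrite(f"pics/{tag}.png",im);np.save(f"pics/{tag}.npy",i,allow_pickle=True);return i,im
def load(tag): return np.load(f"pics/{tag}.npy",allow_pickle=True).item()
def go(p,yaw=None):
    """rows to world TCP p with tool down, y axis (closing line) at angle yaw (mod pi)"""
    p0,r0=pose();d=r0.inv().apply(np.asarray(p)-p0)/.75
    out="";
    if yaw is not None:
        best=None
        for k in(-1,0,1,2):
            y=np.array([np.cos(yaw+k*np.pi),np.sin(yaw+k*np.pi),0]);z=np.array([0,0,-1.]);x=np.cross(y,z)
            rv=(r0.inv()*R.from_matrix(np.c_[x,y,z])).as_rotvec()
            if best is None or np.linalg.norm(rv)<np.linalg.norm(best):best=rv
        out=np.round(best/2/np.pi,4)
    print("xyz",np.round(d,4),"r",out,"| tcp",np.round(p0,4),"q6",round(monitor.observe()["q"][5],3),"t",monitor.observe()["time_s"])
E
python3 - <<'E'
from h import *
s=optics.camera_info("scene");d=optics.camera_info("side")
for n,a,b,z in[("bush",(339,186),(312,172),.034),("nut",(328,214),(325,214),.016),("bolt",(388,183),(355,152),.016),("board",(316,267),(358,289),.008)]:
    print(n,np.round(on(s,a,z),3),np.round(on(d,b,z),3),tri((s,a),(d,b)))
print("tape",on(s,(276,226),.03))
p,r=pose();print(r.as_matrix().round(3))
E
```

```text
bush [ 0.456 -0.126  0.034] [ 0.466 -0.14   0.034] (array([ 0.46712122, -0.15673375,  0.02110524]), np.float64(0.002243206050104373))
nut [0.424 0.044 0.016] [0.427 0.034 0.016] (array([0.42816074, 0.0302798 , 0.01060723]), np.float64(0.0042569979316828726))
bolt [ 0.326 -0.251  0.016] [ 0.33  -0.271  0.016] (array([ 0.33156341, -0.28181886,  0.00585973]), np.float64(0.006276364339376936))
board [0.347 0.303 0.008] [0.349 0.3   0.008] (array([0.34889736, 0.29767466, 0.0046473 ]), np.float64(0.0008343247964207183))
tape [0.5163775  0.19056622 0.03      ]
[[ 0.941  0.339 -0.   ]
 [ 0.339 -0.941  0.002]
 [ 0.    -0.002 -1.   ]]
```

View pics/wrist0.png

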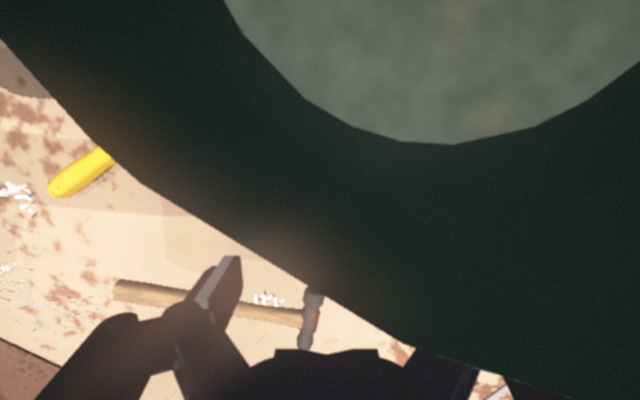

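The wrist view is mostly a dark green bucket ahead in +x (its rim runs from (0,40) to (500,390)). I have to locate it before moving.

```bash
python3 - <<'E'
from h import *
s=optics.camera_info("scene");d=optics.camera_info("side")
for n,a,b in[("bucket bot L",(382,97),(319,50)),("bucket bot R",(411,99),(376,55)),("tape-red can",(395,112),(330,62)),("gripper",(454,95),(393,55))]:
    print(n,tri((s,a),(d,b)))
for uv in[(347,57)]: print([on(d,uv,z).round(3) for z in(.0,.1,.2,.3,.4)])
print("mesh bin base",on(d,(362,128),0),"top",[on(d,(362,66),z).round(3) for z in(.1,.15,.2)])
a=cv2.imread("pics/scene0.png")[0:260,240:500];b=cv2.imread("pics/side0.png")[0:260,260:480]
cv2.imwrite("pics/c.png",np.hstack([cv2.resize(a,None,fx=1.6,fy=2),cv2.resize(b,None,fx=1.7,fy=2)]))
E
```

```text
bucket bot L (array([ 0.4436046 , -0.55078632,  0.24326951]), np.float64(0.004721793486223548))
bucket bot R (array([ 0.27719013, -0.33943064,  0.29908595]), np.float64(0.03200171225522495))
tape-red can (array([ 0.40642099, -0.61455167,  0.17268489]), np.float64(0.0018778925851623846))
gripper (array([ 0.18593312, -0.49878591,  0.26032765]), np.float64(0.03808466654843301))
[array([ 0.33, -1.06,  0.  ]), array([ 0.338, -0.827,  0.1  ]), array([ 0.346, -0.594,  0.2  ]), array([ 0.354, -0.361,  0.3  ]), array([ 0.362, -0.128,  0.4  ])]
mesh bin base [ 0.29778801 -0.44629781  0.        ] top [array([ 0.283, -0.739,  0.1  ]), array([ 0.291, -0.628,  0.15 ]), array([ 0.298, -0.517,  0.2  ])]
```

View pics/c.png

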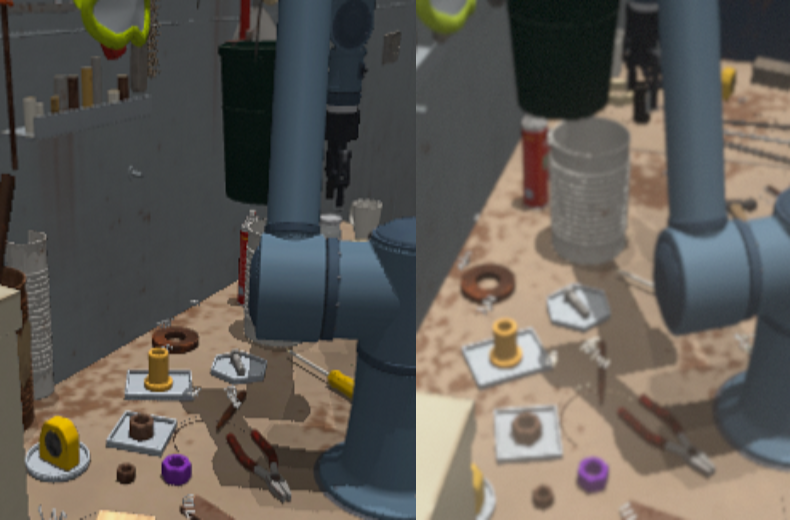

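The bucket hangs right next to the gripper, around (0.35,-0.55) with its underside at z≈0.24. I'll retract toward the base first.

```bash
python3 -m jog '[{"y":-0.27},{"y":-0.27},{"y":-0.27},{"y":-0.27},{"y":-0.27},{"y":-0.27},{"y":-0.27}]'; python3 - <<'E'
from h import *
go((.3,-.22,.3));go((.4,-.06,.32))
E
```

```text
xyz [ 0.2768 -0.3546 -0.0586] r  | tcp [ 0.1948 -0.5405  0.2556] q6 1.46 t 0.15
xyz [ 0.4746 -0.5102 -0.085 ] r  | tcp [ 0.1948 -0.5405  0.2556] q6 1.46 t 0.15invalid input
```

```bash
python3 -m jog '[{"x":0,"y":-0.27,"z":0,"rx":0,"ry":0,"rz":0},{"x":0,"y":-0.27,"z":0,"rx":0,"ry":0,"rz":0},{"x":0,"y":-0.27,"z":0,"rx":0,"ry":0,"rz":0},{"x":0,"y":-0.27,"z":0,"rx":0,"ry":0,"rz":0},{"x":0,"y":-0.27,"z":0,"rx":0,"ry":0,"rz":0},{"x":0,"y":-0.27,"z":0,"rx":0,"ry":0,"rz":0},{"x":0,"y":-0.27,"z":0,"rx":0,"ry":0,"rz":0}]' ; python3 - <<'E'
from h import *
go((.3,-.22,.3),-1.22);go((.4,-.06,.32),-1.22)
E
```

```text
time_s: 0.73
ee_pos: [0.1258, -0.3484, 0.2561]
eef_rot: [-0.0, 0.985, 0.172, 0.0]
force: [-0.1, -0.7, 0.5]
opening: 0.999
grasp_force: 0.0
xyz [ 0.2765 -0.0825 -0.0585] r [-0.0001 -0.     -0.0009] | tcp [ 0.1258 -0.3484  0.2561] q6 1.4 t 0.7333
xyz [ 0.4742 -0.2381 -0.085 ] r [-0.0001 -0.     -0.0009] | tcp [ 0.1258 -0.3484  0.2561] q6 1.4 t 0.7333
```

```bash
python3 -m jog '[{"x":0.28,"y":-0.08,"z":-0.06,"rx":0,"ry":0,"rz":0.055},{"x":0.28,"y":-0.08,"z":-0.06,"rx":0,"ry":0,"rz":0.055},{"x":0.28,"y":-0.08,"z":-0.06,"rx":0,"ry":0,"rz":0.055},{"x":0.28,"y":-0.08,"z":-0.06,"rx":0,"ry":0,"rz":0.055},{"x":0.47,"y":-0.24,"z":-0.085,"rx":0,"ry":0,"rz":0.055},{"x":0.47,"y":-0.24,"z":-0.085,"rx":0,"ry":0,"rz":0.055},{"x":0.47,"y":-0.24,"z":-0.085,"rx":0,"ry":0,"rz":0.055},{"x":0.47,"y":-0.24,"z":-0.085,"rx":0,"ry":0,"rz":0.055}]' ; python3 - <<'E'
from h import *
p,r=pose();print(r.as_matrix().round(3).tolist())
go((.4,-.06,.32),-np.pi/2)
E
```

```text
time_s: 1.4
ee_pos: [0.3402, -0.1384, 0.3076]
eef_rot: [0.001, 1.0, 0.0, 0.001]
force: [1.1, 0.2, 0.5]
opening: 0.997
grasp_force: 0.0
[[1.0, 0.0, 0.002], [0.0, -1.0, -0.001], [0.002, 0.001, -1.0]]
xyz [ 0.0797 -0.1046 -0.0166] r [ 0.0002 -0.0003  0.    ] | tcp [ 0.3402 -0.1384  0.3076] q6 2.582 t 1.4
```

```bash
python3 - <<'E'
from h import *
shoot("w1")
E
python3 -m jog '[{"x":0.05,"y":-0.26,"z":-0.01,"rx":0,"ry":0,"rz":-0.05},{"x":0.05,"y":-0.26,"z":-0.01,"rx":0,"ry":0,"rz":-0.05},{"x":0.05,"y":-0.26,"z":-0.01,"rx":0,"ry":0,"rz":-0.05},{"x":0.05,"y":-0.26,"z":-0.01,"rx":0,"ry":0,"rz":-0.05},{"x":0.05,"y":-0.26,"z":-0.01,"rx":0,"ry":0,"rz":-0.05},{"x":0.05,"y":-0.26,"z":-0.01,"rx":0,"ry":0,"rz":-0.05},{"x":0.05,"y":-0.26,"z":-0.01,"rx":0,"ry":0,"rz":-0.05},{"x":0.05,"y":-0.26,"z":-0.01,"rx":0,"ry":0,"rz":-0.05}]'; python3 - <<'E'
from h import *
shoot("w2"); print(monitor.observe()["q"])
E
```

```text
time_s: 2.12
ee_pos: [0.3762, 0.0554, 0.3142]
eef_rot: [0.0, 0.988, 0.157, -0.0]
force: [0.1, 0.1, -0.4]
opening: 1.002
grasp_force: 0.0
[-2.20491637e-02 -3.06480711e-02 -2.67554736e-01  1.33397725e+00
 -5.42135868e-04  2.80616198e+00]
```

View pics/w1.png

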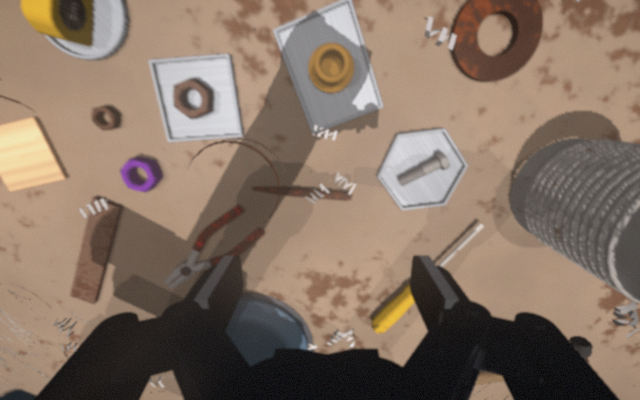

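View pics/w2.png

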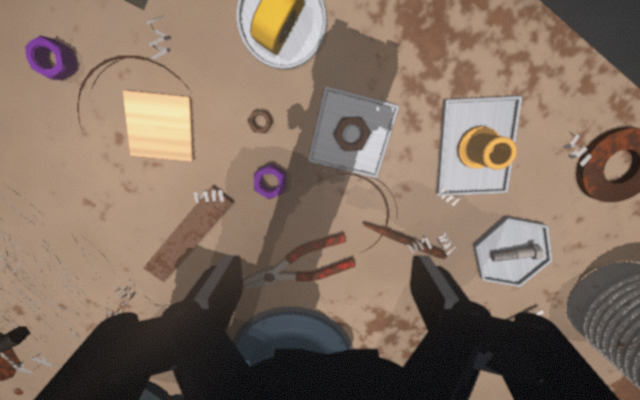

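w1 shows the square tray with the nut (193,97), the long tray with the bush (332,66), the hex tray with the bolt (423,167) and a driver at (425,280). w2 shows the board (160,126), the round tray with the tape (280,27), the square tray (353,132), the long tray (478,145) and the hex tray (512,252).

```bash
python3 - <<'E'
from h import *
a,b=load("w1"),load("w2")
P={"square":([(150,60),(232,54),(244,136),(166,141)],[(326,88),(398,104),(379,176),(309,160)]),
"long":([(275,32),(350,0),(382,106),(309,133)],[(444,98),(522,96),(507,190),(438,194)]),
"hex":([(377,172),(393,137),(443,128),(467,165),(448,202),(404,210)],[(474,240),(502,216),(550,234),(548,267),(518,286),(482,274)])}
for n,(A,B) in P.items():
    m=tri((a,np.mean(A,0)),(b,np.mean(B,0)))
    c=np.array([on(b,u,.012)[:2] for u in B]);c1=np.array([on(a,u,.012)[:2] for u in A])
    print(n,"tri",m[0].round(4),round(m[1],4),"w1",c1.mean(0).round(4),"w2",c.mean(0).round(4),"edges",np.linalg.norm(np.roll(c,-1,0)-c,axis=1).round(3),"ang",np.degrees(np.arctan2(*(np.roll(c,-1,0)-c).T[::-1])).round(0))
for n,u,v in[("nut",(194,97),(352,133)),("bushtop",(331,64),(499,152)),("boltheadend",(439,160),(536,249)),("bolttail",(402,177),(492,255))]:
    m=tri((a,u),(b,v));print(n,m[0].round(4),round(m[1],4))
c=np.array([on(b,u,.008)[:2] for u in [(123,91),(191,95),(192,161),(130,156)]]);print("board",c.mean(0),np.degrees(np.arctan2(*(c[1]-c[0])[::-1])))
print("round",on(b,(281.5,26),.012),on(b,(237,26),.012),on(b,(327,26),.012),"tapetop front",[on(b,u,.068).round(3).tolist() for u in[(262,0),(253,37),(283,45),(302,5)]])
E
```

```text
square tri [0.4293 0.0314 0.0116] 0.0002 w1 [0.4273 0.0313] w2 [0.4274 0.0309] edges [0.1   0.103 0.105 0.101] ang [ -84. -173.   95.    4.]
long tri [ 0.4671 -0.1437  0.0114] 0.0016 w1 [ 0.4628 -0.1439] w2 [ 0.4646 -0.1446] edges [0.105 0.133 0.103 0.137] ang [ -71. -160.  111.   21.]
hex tri [ 0.3304 -0.2785  0.0095] 0.0033 w1 [ 0.3312 -0.278 ] w2 [ 0.3283 -0.277 ] edges [0.055 0.087 0.06  0.055 0.068 0.066] ang [ -24.  -92. -152.  149.   88.   38.]
nut [0.4291 0.0331 0.0203] 0.0022
bushtop [ 0.465  -0.1453  0.0643] 0.0015
boltheadend [ 0.3497 -0.295   0.0271] 0.0027
bolttail [ 0.3169 -0.251   0.007 ] 0.0053
board [0.35104425 0.29334251] -75.11524431277404
round [0.52474838 0.16171408 0.012     ] [0.50728162 0.21521481 0.012     ] [0.5426     0.10696989 0.012     ] tapetop front [[0.532, 0.177, 0.068], [0.495, 0.178, 0.068], [0.498, 0.144, 0.068], [0.541, 0.135, 0.068]]
```

```bash
python3 - <<'E'
from h import *
go((.39,.03,.2))
E
python3 -m jog '[{"x":0.024,"y":0.025,"z":0.15,"rx":0,"ry":0,"rz":0},{"x":0.024,"y":0.025,"z":0.15,"rx":0,"ry":0,"rz":0},{"x":0.024,"y":0.025,"z":0.15,"rx":0,"ry":0,"rz":0},{"x":0.024,"y":0.025,"z":0.15,"rx":0,"ry":0,"rz":0},{"x":0.024,"y":0.025,"z":0.15,"rx":0,"ry":0,"rz":0}]' 0.68 30; python3 - <<'E'
from h import *
shoot("n1"); go((.429,.032,.2),-1.57)
E
```

```text
xyz [0.0077 0.0373 0.1523] r  | tcp [0.3759 0.0549 0.3142] q6 2.806 t 2.1667
time_s: 2.58
ee_pos: [0.3967, 0.0421, 0.201]
eef_rot: [-0.0, 0.988, 0.155, -0.002]
force: [-0.4, 0.9, 0.3]
opening: 0.681
grasp_force: 0.0
xyz [0.035  0.0258 0.0035] r [-0.      0.0001  0.0495] | tcp [0.3981 0.0424 0.2027] q6 2.777 t 2.6333
```

View pics/n1.png

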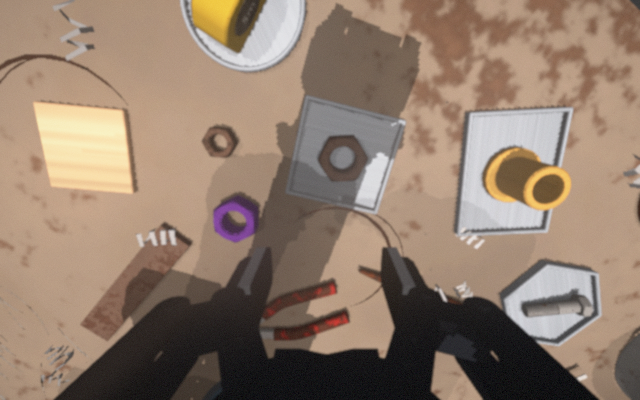

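n1 shows the nut at (342,158) with corners to the left and right. The square tray is centred about (346,155), the board (84,147), the tape (228,20), the bush (528,180) and the bolt (557,304).

```bash
python3 - <<'E'
from h import *
im=cv2.imread("pics/n1.png");i=load("n1")
x0,y0,x1,y1=305,120,385,200
h=im[y0:y1,x0:x1].astype(int);sat=h[:,:,2]-h[:,:,0]
m=((sat>18)).astype(np.uint8)
m=cv2.morphologyEx(m,cv2.MORPH_CLOSE,np.ones((3,3)));
cs,_=cv2.findContours(m,cv2.RETR_EXTERNAL,cv2.CHAIN_APPROX_NONE);c=max(cs,key=cv2.contourArea)[:,0]+[x0,y0]
print(cv2.contourArea(c),c.min(0),c.max(0))
W=np.array([on(i,u,.028)[:2] for u in c])
(ctr,sz,an)=cv2.minAreaRect((W*1000).astype(np.float32));print("nut",ctr,sz,an)
ctr=W.mean(0)
# hexagon phase of width function: minimal widths
th=np.radians(np.arange(0,180));w=[np.ptp(W@[np.cos(t),np.sin(t)]) for t in th];k=[w[j]+w[j+60]+w[(j+120)%180] for j in range(60)]
print("flat dir",np.argmin(k),min(k)/3,np.argmax(k),max(k)/3)
sq=[(305,96),(405,121),(376,213),(287,194)]
print("square",np.mean([on(i,u,.012) for u in sq],0).round(4))
b=[(33,102),(126,108),(134,193),(53,188)];bw=np.array([on(i,u,.008) for u in b]);print("board",bw.mean(0).round(4),np.linalg.norm(np.diff(bw,axis=0),axis=1))
l=[(467,112),(573,107),(549,238),(454,234)];print("long",np.mean([on(i,u,.012) for u in l],0).round(4))
go((ctr[0],ctr[1],.1),np.radians(-42))
E
```

```text
1462.0 [320 137] [365 180]
nut (427.98944091796875, 34.176021575927734) (43.343841552734375, 45.10243225097656) 17.829038619995117
flat dir 21 0.042888709837277626 51 0.045854535520541355
square [0.4261 0.0319 0.012 ]
board [0.3513 0.2928 0.008 ] [0.09240108 0.09071786 0.08828738]
long [ 0.462  -0.1457  0.012 ]
xyz [0.0353 0.0226 0.1369] r [-0.0001  0.0001 -0.0837] | tcp [0.3981 0.0424 0.2027] q6 2.777 t 2.6333
```

```bash
python3 -m jog '[{"x":0.035,"y":0.023,"z":0.07,"rx":0,"ry":0,"rz":-0.088},{"x":0.035,"y":0.023,"z":0.13,"rx":0,"ry":0,"rz":-0.088},{"x":0.035,"y":0.023,"z":0.137,"rx":0,"ry":0,"rz":-0.088},{"x":0.035,"y":0.023,"z":0.137,"rx":0,"ry":0,"rz":-0.088},{"x":0.035,"y":0.023,"z":0.137,"rx":0,"ry":0,"rz":-0.088},{"x":0.035,"y":0.023,"z":0.137,"rx":0,"ry":0,"rz":-0.088},{"x":0.035,"y":0.023,"z":0.137,"rx":0,"ry":0,"rz":-0.088}]'; python3 - <<'E'
from h import *
go((.428,.0338,.033),np.radians(-40))
E
```

```text
time_s: 3.22
ee_pos: [0.4307, 0.0347, 0.1013]
eef_rot: [0.001, 0.908, 0.419, 0.002]
force: [0.7, -0.8, 0.5]
opening: 0.677
grasp_force: 0.0
xyz [-0.0035 -0.0022  0.091 ] r [ 0.0005 -0.0004 -0.0012] | tcp [0.4307 0.0347 0.1013] q6 2.21 t 3.2167
```

```bash
python3 -m jog '[{"x":-0.003,"y":-0.002,"z":0.04,"rx":0,"ry":0,"rz":0},{"x":-0.003,"y":-0.002,"z":0.075,"rx":0,"ry":0,"rz":0},{"x":-0.003,"y":-0.002,"z":0.091,"rx":0,"ry":0,"rz":0},{"x":-0.003,"y":-0.002,"z":0.091,"rx":0,"ry":0,"rz":0},{"x":-0.003,"y":-0.002,"z":0.091,"rx":0,"ry":0,"rz":0}]' && python3 -m jog '[{"x":0,"y":0,"z":0,"rx":0,"ry":0,"rz":0},{"x":0,"y":0,"z":0,"rx":0,"ry":0,"rz":0},{"x":0,"y":0,"z":0,"rx":0,"ry":0,"rz":0},{"x":0,"y":0,"z":0,"rx":0,"ry":0,"rz":0},{"x":0,"y":0,"z":0,"rx":0,"ry":0,"rz":0},{"x":0,"y":0,"z":0,"rx":0,"ry":0,"rz":0}]' 0.3 40; python3 -m jog '[{"x":0,"y":0,"z":0,"rx":0,"ry":0,"rz":0},{"x":0,"y":0,"z":-0.05,"rx":0,"ry":0,"rz":0},{"x":0,"y":0,"z":-0.1,"rx":0,"ry":0,"rz":0},{"x":0,"y":0,"z":-0.1,"rx":0,"ry":0,"rz":0},{"x":0,"y":0,"z":-0.1,"rx":0,"ry":0,"rz":0}]'; python3 - <<'E'
from h import *
go((.351,.293,.12))
go((.351,.293,.08))
E
```

```text
time_s: 3.63
ee_pos: [0.4266, 0.0342, 0.0317]
eef_rot: [0.0, 0.908, 0.42, 0.0]
force: [0.4, 0.0, -0.4]
opening: 0.681
grasp_force: 0.0
time_s: 4.13
ee_pos: [0.4279, 0.0342, 0.0327]
eef_rot: [0.001, 0.907, 0.42, 0.002]
force: [-0.3, 0.2, 6.2]
opening: 0.515
grasp_force: 41.5
time_s: 4.55
ee_pos: [0.4287, 0.0341, 0.1084]
eef_rot: [0.002, 0.907, 0.42, 0.003]
force: [0.0, -0.0, -1.6]
opening: 0.513
grasp_force: 43.4
xyz [ 0.1962 -0.3022 -0.0164] r  | tcp [0.4287 0.0341 0.1084] q6 2.206 t 4.55
xyz [ 0.196  -0.3025  0.037 ] r  | tcp [0.4287 0.0341 0.1084] q6 2.206 t 4.55
```

```bash
python3 -m jog '[{"x":0.196,"y":-0.302,"z":-0.01,"rx":0,"ry":0,"rz":0},{"x":0.196,"y":-0.302,"z":-0.01,"rx":0,"ry":0,"rz":0},{"x":0.196,"y":-0.302,"z":-0.01,"rx":0,"ry":0,"rz":0},{"x":0.196,"y":-0.302,"z":-0.01,"rx":0,"ry":0,"rz":0},{"x":0.196,"y":-0.302,"z":-0.01,"rx":0,"ry":0,"rz":0},{"x":0.196,"y":-0.302,"z":-0.01,"rx":0,"ry":0,"rz":0},{"x":0.196,"y":-0.302,"z":-0.01,"rx":0,"ry":0,"rz":0},{"x":0.196,"y":-0.302,"z":-0.01,"rx":0,"ry":0,"rz":0}]'; python3 - <<'E'
from h import *
go((.351,.293,.038),np.radians(-40))
E
```

```text
time_s: 5.22
ee_pos: [0.3464, 0.2962, 0.1122]
eef_rot: [-0.001, 0.906, 0.423, -0.0]
force: [-0.2, -0.3, -2.5]
opening: 0.514
grasp_force: 43.4
xyz [0.0007 0.0076 0.099 ] r [-0.0003  0.      0.0001] | tcp [0.3464 0.2962 0.1122] q6 2.835 t 5.2167
```

```bash
python3 -m jog '[{"x":0,"y":0.002,"z":0.04,"rx":0,"ry":0,"rz":0},{"x":0,"y":0.002,"z":0.08,"rx":0,"ry":0,"rz":0},{"x":0,"y":0.002,"z":0.096,"rx":0,"ry":0,"rz":0},{"x":0,"y":0.002,"z":0.096,"rx":0,"ry":0,"rz":0},{"x":0,"y":0.002,"z":0.096,"rx":0,"ry":0,"rz":0},{"x":0,"y":0.002,"z":0.096,"rx":0,"ry":0,"rz":0}]'; python3 - <<'E'
from h import *
go((.351,.293,.038),np.radians(-40))
E
```

```text
time_s: 5.72
ee_pos: [0.3493, 0.2914, 0.0412]
eef_rot: [0.0, 0.908, 0.42, -0.0]
force: [0.1, 0.2, -1.7]
opening: 0.519
grasp_force: 43.6
xyz [0.0031 0.0003 0.0043] r [ 0.      0.0002 -0.001 ] | tcp [0.3493 0.2914 0.0412] q6 2.831 t 5.7167
```

```bash
python3 -m jog '[{"x":0.002,"y":0,"z":0.005,"rx":0,"ry":0,"rz":0},{"x":0.002,"y":0,"z":0.005,"rx":0,"ry":0,"rz":0},{"x":0.002,"y":0,"z":0.005,"rx":0,"ry":0,"rz":0}]'; python3 -m jog '[{"x":0,"y":0,"z":0,"rx":0,"ry":0,"rz":0},{"x":0,"y":0,"z":0,"rx":0,"ry":0,"rz":0},{"x":0,"y":0,"z":0,"rx":0,"ry":0,"rz":0},{"x":0,"y":0,"z":-0.06,"rx":0,"ry":0,"rz":0},{"x":0,"y":0,"z":-0.12,"rx":0,"ry":0,"rz":0},{"x":0,"y":0,"z":-0.2,"rx":0,"ry":0,"rz":0},{"x":0,"y":0,"z":-0.28,"rx":0,"ry":0,"rz":0},{"x":0,"y":0,"z":-0.28,"rx":0,"ry":0,"rz":0}]' 0.75 40; python3 - <<'E'
from h import *
go((.42,.12,.27),np.radians(-60))
E
```

```text
time_s: 5.97
ee_pos: [0.3508, 0.2932, 0.0379]
eef_rot: [0.0, 0.907, 0.42, 0.0]
force: [0.4, -0.7, -2.1]
opening: 0.516
grasp_force: 43.6
time_s: 6.63
ee_pos: [0.35, 0.2929, 0.2483]
eef_rot: [-0.0, 0.907, 0.42, 0.0]
force: [1.0, 1.0, 0.2]
opening: 0.748
grasp_force: 0.0
xyz [-0.1154  0.2203 -0.0289] r [ 0.     -0.0001  0.0547] | tcp [0.35   0.2929 0.2483] q6 2.832 t 6.6333
```

```bash
python3 -m jog '[{"x":-0.115,"y":0.22,"z":-0.03,"rx":0,"ry":0,"rz":0},{"x":-0.115,"y":0.22,"z":-0.03,"rx":0,"ry":0,"rz":0},{"x":-0.115,"y":0.22,"z":-0.03,"rx":0,"ry":0,"rz":0},{"x":-0.115,"y":0.22,"z":-0.03,"rx":0,"ry":0,"rz":0},{"x":-0.115,"y":0.22,"z":-0.03,"rx":0,"ry":0,"rz":0},{"x":-0.115,"y":0.22,"z":-0.03,"rx":0,"ry":0,"rz":0},{"x":-0.115,"y":0.22,"z":-0.03,"rx":0,"ry":0,"rz":0}]'; python3 - <<'E'
from h import *
shoot("t1"); go((.5,.17,.2),np.radians(-60))
E
```

```text
time_s: 7.22
ee_pos: [0.4208, 0.1199, 0.2687]
eef_rot: [-0.0, 0.908, 0.419, 0.0]
force: [0.2, 0.2, 0.4]
opening: 0.748
grasp_force: 0.0
xyz [0.1189 0.0385 0.0913] r [-0.0001 -0.      0.0546] | tcp [0.4203 0.1207 0.2685] q6 2.409 t 7.2667
```

View pics/t1.png

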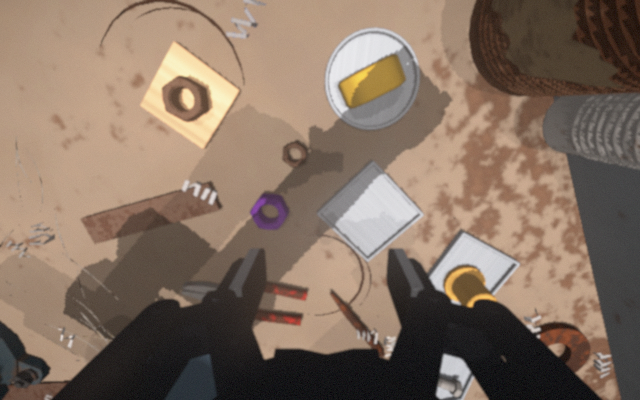

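t1 shows the nut resting in the middle of the board (186,97), the round tray (373,78) with the tape (371,81), and the now empty square tray (371,211).

```bash
cat >> h.py <<'E'
def blob(im,roi,f,k=3):
    x0,y0,x1,y1=roi;m=f(im[y0:y1,x0:x1].astype(int)).astype(np.uint8)
    m=cv2.morphologyEx(m,cv2.MORPH_CLOSE,np.ones((k,k)))
    cs,_=cv2.findContours(m,cv2.RETR_EXTERNAL,cv2.CHAIN_APPROX_NONE);return max(cs,key=cv2.contourArea)[:,0]+[x0,y0]
def plane(i,c,z): return np.array([on(i,u,z)[:2] for u in c])
yellow=lambda h:(h[:,:,2]-h[:,:,0]>70)
E
python3 - <<'E'
from h import *
im=cv2.imread("pics/t1.png");i=load("t1")
c=blob(im,(330,40,415,115),yellow);W=plane(i,c,.068)
print("tape",cv2.minAreaRect((W*1000).astype(np.float32)),W.mean(0))
c=blob(im,(310,15,440,140),lambda h:(abs(h[:,:,2]-h[:,:,0])<22)&(h[:,:,1]>125)|yellow(h),5)
W=plane(i,c,.012);print("round",cv2.minEnclosingCircle((W*1000).astype(np.float32)),cv2.fitEllipse((W*1000).astype(np.float32)),c.min(0),c.max(0))
print("square",np.mean([on(i,u,.012) for u in[(373,160),(424,214),(369,260),(318,213)]],0))
j=load("w2");print("round tri",tri((i,(373,78.5)),(j,(281.5,24))))
# camera centre
print(ray(i,(320,200))[0])
E
```

```text
tape ((522.3335571289062, 166.56576538085938), (30.00354766845703, 61.930484771728516), 75.30874633789062) [0.52271907 0.16659459]
round ((531.8508911132812, 164.87332153320312), 56.739810943603516) ((532.1634521484375, 165.5443572998047), (110.28347778320312, 111.77181243896484), 72.9192123413086) [325  27] [419 128]
square [0.42814427 0.03219973 0.012     ]
round tri (array([ 0.53357899,  0.1654613 , -0.0044465 ]), np.float64(0.00745697342000457))
[0.47307261 0.17997903 0.38714534]
```

```bash
python3 -m jog '[{"x":0,"y":0,"z":0,"rx":0,"ry":0,"rz":-0.319},{"x":0,"y":0,"z":0,"rx":0,"ry":0,"rz":-0.319},{"x":0,"y":0,"z":0,"rx":0,"ry":0,"rz":-0.319},{"x":0,"y":0,"z":0,"rx":0,"ry":0,"rz":-0.319},{"x":0.14,"y":0.05,"z":0.06,"rx":0,"ry":0,"rz":-0.319},{"x":0.14,"y":0.05,"z":0.06,"rx":0,"ry":0,"rz":-0.319},{"x":0.14,"y":0.05,"z":0.06,"rx":0,"ry":0,"rz":-0.319},{"x":0.14,"y":0.05,"z":0.06,"rx":0,"ry":0,"rz":-0.319}]'; python3 - <<'E'
from h import *
go((.55,.165,.2),np.radians(75))
E
```

```text
time_s: 7.93
ee_pos: [0.5192, 0.1804, 0.2185]
eef_rot: [-0.002, 0.591, 0.807, -0.001]
force: [-0.8, 0.3, -0.9]
opening: 0.746
grasp_force: 0.0
xyz [-0.032   0.0331  0.0245] r [-0.0003 -0.0005 -0.1595] | tcp [0.5192 0.1804 0.2185] q6 1.482 t 7.9333
```

```bash
python3 -m jog '[{"x":-0.032,"y":0.03,"z":0.022,"rx":0,"ry":0,"rz":-0.16},{"x":-0.032,"y":0.03,"z":0.022,"rx":0,"ry":0,"rz":-0.16},{"x":-0.032,"y":0.03,"z":0.022,"rx":0,"ry":0,"rz":-0.16},{"x":-0.032,"y":0.03,"z":0.022,"rx":0,"ry":0,"rz":-0.16},{"x":-0.032,"y":0.03,"z":0.022,"rx":0,"ry":0,"rz":-0.16},{"x":-0.032,"y":0.03,"z":0.022,"rx":0,"ry":0,"rz":-0.16},{"x":-0.032,"y":0.03,"z":0.022,"rx":0,"ry":0,"rz":-0.16},{"x":-0.032,"y":0.03,"z":0.022,"rx":0,"ry":0,"rz":-0.16}]'; python3 - <<'E'
from h import *
i,im=shoot("t2"); go((.53,.166,.15),np.radians(75.3)); print(ray(i,(320,200))[0])
E
```

```text
time_s: 8.6
ee_pos: [0.5445, 0.162, 0.2065]
eef_rot: [-0.001, 0.132, 0.991, 0.0]
force: [-0.5, -0.2, 0.2]
opening: 0.749
grasp_force: 0.0
xyz [0.0199 0.0002 0.0754] r [-0.     -0.0002 -0.0008] | tcp [0.5444 0.162  0.2065] q6 0.439 t 8.65
[0.46801031 0.18229859 0.32496999]
```

View pics/t2.png

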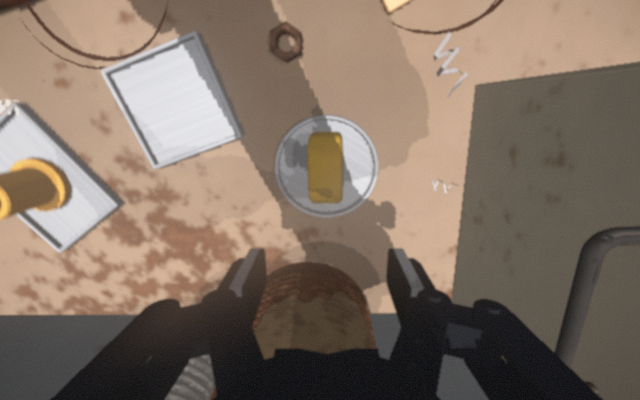

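t2 shows the tape (326,167) in the round tray (326,166), squared up with the picture axes. The chest is on the right (from x≈460).

```bash
python3 - <<'E'
from h import *
im=cv2.imread("pics/t2.png");i=load("t2")
c=blob(im,(290,115,365,215),yellow)
print(c.min(0),c.max(0))
for z in(.068,.05,.036):
    W=plane(i,c,z);print("tape",z,cv2.minAreaRect((W*1000).astype(np.float32)))
c2=blob(im,(265,105,390,225),lambda h:(abs(h[:,:,2]-h[:,:,0])<25)&(h[:,:,1]>95)|yellow(h),5)
W=plane(i,c2,.012);print("round",cv2.minEnclosingCircle((W*1000).astype(np.float32)))
j=load("t1");cj=blob(cv2.imread("pics/t1.png"),(330,40,415,115),yellow)
print("tri tape top",tri((i,c.mean(0)),(j,cj.mean(0))), tri((i,(326.5,166)),(j,(373,78.5))))
print("square",np.mean([on(i,u,.012) for u in[(101,71),(198,32),(243,133),(156,167)]],0))
go((.529,.167,.05),np.radians(75.3))
E
```

```text
[309 135] [340 200]
tape 0.068 ((519.9888916015625, 166.40966796875), (27.768850326538086, 58.91603088378906), 74.79773712158203)
tape 0.05 ((523.6298217773438, 165.29672241210938), (29.71399688720703, 63.04297637939453), 74.79771423339844)
tape 0.036 ((526.4617919921875, 164.43106079101562), (31.22688865661621, 66.25269317626953), 74.7979736328125)
round ((531.8242797851562, 164.69630432128906), 57.502784729003906)
tri tape top (array([0.52776179, 0.16440955, 0.03459915]), np.float64(0.0019510011866909107)) (array([ 0.55803039,  0.15931643, -0.13357091]), np.float64(0.0023709213109184735))
square [0.42670022 0.03409424 0.012     ]
xyz [0.0214 0.0012 0.2087] r [-0.     -0.0002 -0.0008] | tcp [0.5444 0.162  0.2065] q6 0.439 t 8.65
```

```bash
python3 -m jog '[{"x":0.024,"y":-0.001,"z":0.05,"rx":0,"ry":0,"rz":0},{"x":0.024,"y":-0.001,"z":0.1,"rx":0,"ry":0,"rz":0},{"x":0.024,"y":-0.001,"z":0.15,"rx":0,"ry":0,"rz":0},{"x":0.024,"y":-0.001,"z":0.19,"rx":0,"ry":0,"rz":0},{"x":0.024,"y":-0.001,"z":0.207,"rx":0,"ry":0,"rz":0},{"x":0.024,"y":-0.001,"z":0.207,"rx":0,"ry":0,"rz":0},{"x":0.024,"y":-0.001,"z":0.207,"rx":0,"ry":0,"rz":0}]' && python3 -m jog '[{"x":0,"y":0,"z":0,"rx":0,"ry":0,"rz":0},{"x":0,"y":0,"z":0,"rx":0,"ry":0,"rz":0},{"x":0,"y":0,"z":0,"rx":0,"ry":0,"rz":0},{"x":0,"y":0,"z":0,"rx":0,"ry":0,"rz":0},{"x":0,"y":0,"z":0,"rx":0,"ry":0,"rz":0},{"x":0,"y":0,"z":0,"rx":0,"ry":0,"rz":0},{"x":0,"y":0,"z":0,"rx":0,"ry":0,"rz":0},{"x":0,"y":0,"z":0,"rx":0,"ry":0,"rz":0}]' 0.2 40; python3 -m jog '[{"x":0,"y":0,"z":-0.03,"rx":0,"ry":0,"rz":0},{"x":0,"y":0,"z":-0.08,"rx":0,"ry":0,"rz":0},{"x":0,"y":0,"z":-0.12,"rx":0,"ry":0,"rz":0},{"x":0,"y":0,"z":-0.12,"rx":0,"ry":0,"rz":0},{"x":0,"y":0,"z":-0.12,"rx":0,"ry":0,"rz":0}]'; python3 - <<'E'
from h import *
go((.428,.033,.14))
E
```

```text
time_s: 9.23
ee_pos: [0.5266, 0.1652, 0.0511]
eef_rot: [-0.001, 0.137, 0.991, -0.0]
force: [0.2, 0.3, 0.3]
opening: 0.752
grasp_force: 0.0
time_s: 9.9
ee_pos: [0.5296, 0.165, 0.0536]
eef_rot: [0.002, 0.137, 0.991, 0.001]
force: [-0.7, 1.9, 6.6]
opening: 0.37
grasp_force: 40.8
time_s: 10.32
ee_pos: [0.5297, 0.1643, 0.1438]
eef_rot: [0.002, 0.137, 0.991, 0.001]
force: [-0.8, 0.1, -2.8]
opening: 0.368
grasp_force: 40.5
xyz [ 0.0831 -0.2054  0.0043] r  | tcp [0.5297 0.1643 0.1438] q6 0.461 t 10.3167
```

```bash
python3 -m jog '[{"x":0.083,"y":-0.205,"z":0,"rx":0,"ry":0,"rz":-0.055},{"x":0.083,"y":-0.205,"z":0,"rx":0,"ry":0,"rz":-0.055},{"x":0.083,"y":-0.205,"z":0,"rx":0,"ry":0,"rz":-0.055},{"x":0.083,"y":-0.205,"z":0,"rx":0,"ry":0,"rz":-0.055},{"x":0.083,"y":-0.205,"z":0,"rx":0,"ry":0,"rz":-0.055},{"x":0.083,"y":-0.205,"z":0,"rx":0,"ry":0,"rz":-0.055},{"x":0.083,"y":-0.205,"z":0,"rx":0,"ry":0,"rz":-0.055}]'; python3 - <<'E'
from h import *
i,im=shoot("t3");c=blob(im,(220,200,430,400),yellow);W=plane(i,c,monitor.observe()["ee_pos"][2]+.017);p,r=pose()
print(c.min(0),c.max(0),W.mean(0)-p[:2])
go((.428,.033,.056),np.radians(95))
E
```

```text
time_s: 10.9
ee_pos: [0.4256, 0.0329, 0.1407]
eef_rot: [-0.001, -0.035, 0.999, 0.0]
force: [-0.3, -0.4, -3.3]
opening: 0.371
grasp_force: 41.3
[293 216] [362 331] [-0.0149738  -0.00041233]
xyz [-0.0021 -0.0005  0.1133] r [ 0.     -0.0001 -0.0026] | tcp [0.4264 0.0333 0.141 ] q6 -0.142 t 10.95
```

View pics/t3.png

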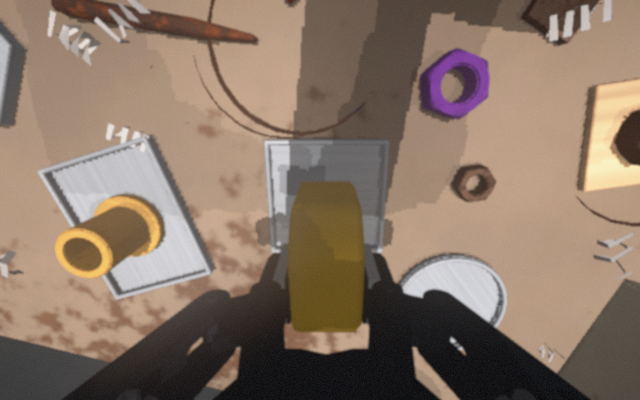

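t3 shows the tape held square over the square tray (tape top from row ~205 to 331, tray corners (265,142),(387,142)). Next I'll check where the tape sits along the jaws.

```bash
python3 - <<'E'
from h import *
i=load("t3");z=.141+.0144
for u,zz in[((327,331),z),((327,205),z),((327,182),z-.03),((327,182),z-.02)]: print(on(i,u,zz)-[.4264,.0333,0])
E
```

```text
[0.01383359 0.00023943 0.1554    ]
[-0.04419209 -0.00387982  0.1554    ]
[-0.04533593 -0.00388267  0.1254    ]
[-0.04791258 -0.00409171  0.1354    ]
```

```bash
python3 -m jog '[{"x":-0.008,"y":-0.001,"z":0.05,"rx":0,"ry":0,"rz":0},{"x":-0.008,"y":-0.001,"z":0.09,"rx":0,"ry":0,"rz":0},{"x":-0.008,"y":-0.001,"z":0.11,"rx":0,"ry":0,"rz":0},{"x":-0.008,"y":-0.001,"z":0.11,"rx":0,"ry":0,"rz":0},{"x":-0.008,"y":-0.001,"z":0.11,"rx":0,"ry":0,"rz":0},{"x":-0.008,"y":-0.001,"z":0.115,"rx":0,"ry":0,"rz":0},{"x":-0.008,"y":-0.001,"z":0.115,"rx":0,"ry":0,"rz":0},{"x":-0.008,"y":-0.001,"z":0.115,"rx":0,"ry":0,"rz":0}]'; python3 - <<'E'
from h import *
go((.43,.033,.054),np.radians(95))
E
```

```text
time_s: 11.62
ee_pos: [0.4337, 0.0328, 0.0564]
eef_rot: [0.001, -0.036, 0.999, -0.0]
force: [-0.1, -0.8, -1.9]
opening: 0.37
grasp_force: 41.3
xyz [0.0049 0.0006 0.0032] r [-0.0001  0.0004 -0.0025] | tcp [0.4337 0.0328 0.0564] q6 -0.142 t 11.6167
```

```bash
python3 -m jog '[{"x":0,"y":0,"z":0.0035,"rx":0,"ry":0,"rz":0},{"x":0,"y":0,"z":0.0035,"rx":0,"ry":0,"rz":0},{"x":0,"y":0,"z":0.0035,"rx":0,"ry":0,"rz":0}]'; python3 -m jog '[{"x":0,"y":0,"z":0,"rx":0,"ry":0,"rz":0},{"x":0,"y":0,"z":0,"rx":0,"ry":0,"rz":0},{"x":0,"y":0,"z":0,"rx":0,"ry":0,"rz":0},{"x":0,"y":0,"z":0,"rx":0,"ry":0,"rz":0},{"x":0,"y":0,"z":-0.06,"rx":0,"ry":0,"rz":0},{"x":0,"y":0,"z":-0.12,"rx":0,"ry":0,"rz":0},{"x":0,"y":0,"z":-0.18,"rx":0,"ry":0,"rz":0},{"x":-0.03,"y":-0.04,"z":-0.24,"rx":0,"ry":0,"rz":0}]' 0.65 40;  python3 -m jog '[{"x":-0.07,"y":-0.1,"z":-0.1,"rx":0,"ry":0,"rz":0},{"x":-0.07,"y":-0.1,"z":-0.1,"rx":0,"ry":0,"rz":0},{"x":-0.07,"y":-0.1,"z":-0.1,"rx":0,"ry":0,"rz":0},{"x":-0.07,"y":-0.1,"z":-0.1,"rx":0,"ry":0,"rz":0}]';  python3 - <<'E'
from h import *
i,im=shoot("b1"); go((.463,-.145,.15)); print(ray(i,(320,200))[0])
E
```

```text
time_s: 11.87
ee_pos: [0.4337, 0.0327, 0.0536]
eef_rot: [0.001, -0.036, 0.999, -0.0]
force: [0.6, 0.0, 0.7]
opening: 0.367
grasp_force: 41.8
time_s: 12.53
ee_pos: [0.4452, 0.0169, 0.2146]
eef_rot: [-0.001, -0.037, 0.999, 0.001]
force: [1.0, 0.8, -0.7]
opening: 0.649
grasp_force: 0.0
time_s: 12.87
ee_pos: [0.5106, -0.0601, 0.2918]
eef_rot: [0.005, -0.034, 0.999, -0.002]
force: [0.5, 0.1, 0.5]
opening: 0.649
grasp_force: 0.0
xyz [ 0.0692 -0.111   0.1857] r  | tcp [ 0.5083 -0.0582  0.2894] q6 -0.306 t 12.9167
[ 0.43027927 -0.0656769   0.40939978]
```

View pics/b1.png

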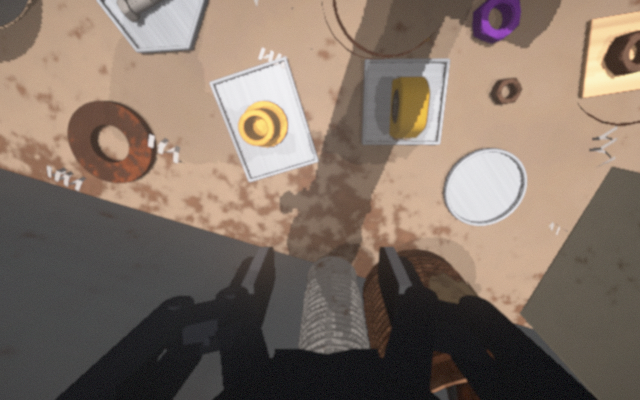

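b1 shows the tape upright in the square tray (410,107; tray 363–449 × 58–145), the bush (262,124) in the long tray (264,120), and the empty round tray (485,187).

```bash
python3 - <<'E'
from h import *
im=cv2.imread("pics/b1.png");i=load("b1")
c=blob(im,(375,65,440,142),yellow,7)
print("tape px",c.min(0),c.max(0))
for z in(.036,.068):
    W=plane(i,c,z);print(z,W.min(0),W.max(0),(W.min(0)+W.max(0))/2)
print("square",np.mean([on(i,u,.012) for u in[(364,59),(449,59),(439,144),(363,144)]],0))
c=blob(im,(230,90,295,155),yellow,5)
W=plane(i,c,.009);print("bush flange",cv2.minEnclosingCircle((W*1000).astype(np.float32)))
print("bush top",on(i,(260,125),.064), tri((i,(260,125)),(load("n1"),(550,186))))
cl=[(211,82),(288,59),(317,159),(247,181)];w=np.array([on(i,u,.012) for u in cl]);print("long",w.mean(0),np.degrees(np.arctan2(*(w[1]-w[2])[1::-1])),np.linalg.norm(np.diff(w,axis=0),axis=1))
c=blob(im,(430,135,540,235),lambda h:(abs(h[:,:,2]-h[:,:,0])<25)&(h[:,:,1]>95),5)
W=plane(i,c,.012);print("round",cv2.minEnclosingCircle((W*1000).astype(np.float32)))
go((.464,-.146,.12));go((.464,-.146,.05))
E
```

```text
tape px [401  78] [429 136]
0.036 [0.39739582 0.02016901] [0.46497413 0.05668092] [0.43118497 0.03842496]
0.068 [0.4002139 0.0128121] [0.46200081 0.04619497] [0.43110736 0.02950354]
square [0.42639303 0.03192714 0.012     ]
bush flange ((465.821044921875, -150.6125030517578), 33.28013610839844)
bush top [ 0.46135613 -0.14155506  0.064     ] (array([ 0.46431486, -0.14062102,  0.07173745]), np.float64(0.007405610425688457))
long [ 0.46294015 -0.14486485  0.012     ] -160.6039484128144 [0.10195656 0.12896889 0.10355666]
round ((530.6345825195312, 162.7711944580078), 58.63547897338867)
xyz [ 0.0682 -0.1123  0.2257] r  | tcp [ 0.5083 -0.0582  0.2894] q6 -0.306 t 12.9167
xyz [ 0.0687 -0.1121  0.3191] r  | tcp [ 0.5083 -0.0582  0.2894] q6 -0.306 t 12.9167
```

```bash
python3 -m jog '[{"x":0.068,"y":-0.112,"z":0.04,"rx":0,"ry":0,"rz":0},{"x":0.068,"y":-0.112,"z":0.09,"rx":0,"ry":0,"rz":0},{"x":0.068,"y":-0.112,"z":0.14,"rx":0,"ry":0,"rz":0},{"x":0.068,"y":-0.112,"z":0.19,"rx":0,"ry":0,"rz":0},{"x":0.068,"y":-0.112,"z":0.225,"rx":0,"ry":0,"rz":0},{"x":0.068,"y":-0.112,"z":0.225,"rx":0,"ry":0,"rz":0},{"x":0.068,"y":-0.112,"z":0.225,"rx":0,"ry":0,"rz":0}]' 0.8; python3 - <<'E'
from h import *
go((.464,-.145,.05))
E
```

```text
time_s: 13.5
ee_pos: [0.4563, -0.1411, 0.1151]
eef_rot: [-0.004, -0.036, 0.999, 0.002]
force: [-0.1, 0.2, 0.6]
opening: 0.802
grasp_force: 0.0
xyz [-0.0106 -0.0063  0.0867] r  | tcp [ 0.4563 -0.1411  0.1151] q6 -0.504 t 13.5
```

```bash
python3 -m jog '[{"x":-0.008,"y":-0.004,"z":0,"rx":0,"ry":0,"rz":0},{"x":-0.008,"y":-0.004,"z":0.03,"rx":0,"ry":0,"rz":0},{"x":-0.008,"y":-0.004,"z":0.06,"rx":0,"ry":0,"rz":0},{"x":-0.008,"y":-0.004,"z":0.085,"rx":0,"ry":0,"rz":0},{"x":-0.008,"y":-0.004,"z":0.085,"rx":0,"ry":0,"rz":0},{"x":-0.008,"y":-0.004,"z":0.085,"rx":0,"ry":0,"rz":0}]' && python3 -m jog '[{"x":0,"y":0,"z":0,"rx":0,"ry":0,"rz":0},{"x":0,"y":0,"z":0,"rx":0,"ry":0,"rz":0},{"x":0,"y":0,"z":0,"rx":0,"ry":0,"rz":0},{"x":0,"y":0,"z":0,"rx":0,"ry":0,"rz":0},{"x":0,"y":0,"z":0,"rx":0,"ry":0,"rz":0},{"x":0,"y":0,"z":0,"rx":0,"ry":0,"rz":0},{"x":0,"y":0,"z":0,"rx":0,"ry":0,"rz":0}]' 0.3 50; python3 -m jog '[{"x":0,"y":0,"z":-0.03,"rx":0,"ry":0,"rz":0},{"x":0,"y":0,"z":-0.08,"rx":0,"ry":0,"rz":0},{"x":0,"y":0,"z":-0.14,"rx":0,"ry":0,"rz":0},{"x":0,"y":0,"z":-0.14,"rx":0,"ry":0,"rz":0},{"x":0,"y":0,"z":-0.14,"rx":0,"ry":0,"rz":0}]'; python3 - <<'E'
from h import *
i,im=shoot("b2")
go((.5,.0,.17)); go((.531,.164,.15))
E
```

```text
time_s: 14.0
ee_pos: [0.4686, -0.1462, 0.0565]
eef_rot: [0.001, -0.036, 0.999, -0.0]
force: [-0.1, 0.1, 0.7]
opening: 0.799
grasp_force: 0.0
time_s: 14.58
ee_pos: [0.469, -0.1466, 0.0572]
eef_rot: [0.002, -0.036, 0.999, -0.001]
force: [-0.3, 0.3, 6.6]
opening: 0.477
grasp_force: 50.0
time_s: 15.0
ee_pos: [0.4696, -0.1473, 0.1634]
eef_rot: [0.004, -0.036, 0.999, -0.002]
force: [0.3, -0.2, -3.9]
opening: 0.473
grasp_force: 52.3
xyz [-0.0568  0.1917 -0.0122] r  | tcp [ 0.4678 -0.1465  0.161 ] q6 -0.504 t 15.05
xyz [-0.1135  0.4069  0.0143] r  | tcp [ 0.4678 -0.1465  0.161 ] q6 -0.504 t 15.05
```

```bash
python3 -m jog '[{"x":-0.115,"y":0.405,"z":-0.01,"rx":0,"ry":0,"rz":0},{"x":-0.115,"y":0.405,"z":-0.01,"rx":0,"ry":0,"rz":0},{"x":-0.115,"y":0.405,"z":-0.01,"rx":0,"ry":0,"rz":0},{"x":-0.115,"y":0.405,"z":-0.01,"rx":0,"ry":0,"rz":0},{"x":-0.115,"y":0.405,"z":-0.01,"rx":0,"ry":0,"rz":0},{"x":-0.115,"y":0.405,"z":-0.01,"rx":0,"ry":0,"rz":0},{"x":-0.115,"y":0.405,"z":-0.01,"rx":0,"ry":0,"rz":0},{"x":-0.115,"y":0.405,"z":-0.01,"rx":0,"ry":0,"rz":0}]'; python3 - <<'E'
from h import *
i,im=shoot("b3")
go((.535,.164,.058),np.radians(94))
E
```

```text
time_s: 15.72
ee_pos: [0.5298, 0.167, 0.1647]
eef_rot: [-0.002, -0.037, 0.999, 0.001]
force: [1.0, 0.2, -3.4]
opening: 0.475
grasp_force: 52.5
xyz [-0.0055 -0.009   0.1423] r [ 0.0007 -0.0004  0.0012] | tcp [0.5307 0.1699 0.1648] q6 0.116 t 15.7667
```

View pics/b3.png

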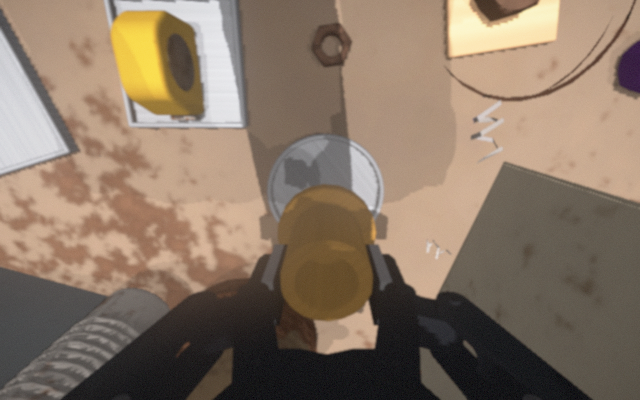

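b3 shows the bush upright in the jaws (top ring centre ≈ (327,280)) above the round tray (326,182); nearest chest edge at x≈440.

```bash
python3 - <<'E'
from h import *
i=load("b3");print(on(i,(327,280),.1717)-[.5307,.1699,0]);print(np.linalg.norm(on(i,(281,280),.1717)-on(i,(373,280),.1717)))
im=cv2.imread("pics/b3.png")
print("round",on(i,(326,182),.012),on(i,(269,182),.012),on(i,(383,182),.012))
p=pose()[0];print(p)
E
```

```text
[-0.006743   -0.00375492  0.1717    ]
0.04048059951678823
round [0.52047261 0.16549401 0.012     ] [0.52451029 0.1111577  0.012     ] [0.51643696 0.21984244 0.012     ]
[0.5306587  0.16993384 0.16479345]
```

```bash
python3 -m jog '[{"x":-0.008,"y":-0.003,"z":0.04,"rx":0,"ry":0,"rz":0},{"x":-0.008,"y":-0.003,"z":0.08,"rx":0,"ry":0,"rz":0},{"x":-0.008,"y":-0.003,"z":0.12,"rx":0,"ry":0,"rz":0},{"x":-0.008,"y":-0.003,"z":0.12,"rx":0,"ry":0,"rz":0},{"x":-0.008,"y":-0.003,"z":0.12,"rx":0,"ry":0,"rz":0},{"x":-0.008,"y":-0.003,"z":0.12,"rx":0,"ry":0,"rz":0}]'; python3 - <<'E'
from h import *
go((.537,.165,.058))
E
```

```text
time_s: 16.27
ee_pos: [0.537, 0.1609, 0.0773]
eef_rot: [-0.001, -0.035, 0.999, -0.0]
force: [0.6, -0.2, -2.0]
opening: 0.477
grasp_force: 52.2
xyz [-0.0004  0.0054  0.0257] r  | tcp [0.537  0.1609 0.0773] q6 0.107 t 16.2667
```

```bash
python3 -m jog '[{"x":0,"y":0.005,"z":0,"rx":0,"ry":0,"rz":0},{"x":0,"y":0.005,"z":0.015,"rx":0,"ry":0,"rz":0},{"x":0,"y":0.005,"z":0.023,"rx":0,"ry":0,"rz":0},{"x":0,"y":0.005,"z":0.023,"rx":0,"ry":0,"rz":0},{"x":0,"y":0.005,"z":0.023,"rx":0,"ry":0,"rz":0}]'; python3 - <<'E'
from h import *
go((.537,.165,.058))
E
```

```text
time_s: 16.68
ee_pos: [0.5372, 0.1651, 0.0606]
eef_rot: [0.0, -0.036, 0.999, -0.0]
force: [0.1, 0.0, -3.6]
opening: 0.477
grasp_force: 52.3
xyz [ 0.0003 -0.0001  0.0035] r  | tcp [0.5372 0.1651 0.0606] q6 0.114 t 16.6833
```

```bash
python3 -m jog '[{"x":0,"y":0,"z":0.004,"rx":0,"ry":0,"rz":0},{"x":0,"y":0,"z":0.004,"rx":0,"ry":0,"rz":0},{"x":0,"y":0,"z":0.004,"rx":0,"ry":0,"rz":0}]'; python3 -m jog '[{"x":0,"y":0,"z":0,"rx":0,"ry":0,"rz":0},{"x":0,"y":0,"z":0,"rx":0,"ry":0,"rz":0},{"x":0,"y":0,"z":0,"rx":0,"ry":0,"rz":0},{"x":0,"y":0,"z":0,"rx":0,"ry":0,"rz":0},{"x":0,"y":0,"z":-0.06,"rx":0,"ry":0,"rz":0},{"x":0,"y":0,"z":-0.12,"rx":0,"ry":0,"rz":0},{"x":0,"y":0,"z":-0.18,"rx":0,"ry":0,"rz":0},{"x":0.02,"y":-0.04,"z":-0.22,"rx":0,"ry":0,"rz":0}]' 0.8; python3 - <<'E'
from h import *
go((.37,-.24,.25),np.radians(37))
E
```

```text
time_s: 16.93
ee_pos: [0.5375, 0.165, 0.0573]
eef_rot: [0.0, -0.036, 0.999, 0.0]
force: [-0.1, -1.2, -3.3]
opening: 0.479
grasp_force: 52.3
time_s: 17.6
ee_pos: [0.5292, 0.1428, 0.2176]
eef_rot: [0.003, -0.038, 0.999, 0.001]
force: [1.1, -0.1, 0.3]
opening: 0.802
grasp_force: 0.0
xyz [ 0.2496 -0.493  -0.0456] r [0.0008 0.0007 0.1592] | tcp [0.5292 0.1428 0.2176] q6 0.072 t 17.6
```

```bash
python3 -m jog '[{"x":0.25,"y":-0.49,"z":-0.045,"rx":0,"ry":0,"rz":0.159},{"x":0.25,"y":-0.49,"z":-0.045,"rx":0,"ry":0,"rz":0.159},{"x":0.25,"y":-0.49,"z":-0.045,"rx":0,"ry":0,"rz":0.159},{"x":0.25,"y":-0.49,"z":-0.045,"rx":0,"ry":0,"rz":0.159},{"x":0.25,"y":-0.49,"z":-0.045,"rx":0,"ry":0,"rz":0.159},{"x":0.25,"y":-0.49,"z":-0.045,"rx":0,"ry":0,"rz":0.159},{"x":0.25,"y":-0.49,"z":-0.045,"rx":0,"ry":0,"rz":0.159},{"x":0.25,"y":-0.49,"z":-0.045,"rx":0,"ry":0,"rz":0.159}]' 0.6; python3 -m jog '[{"x":0.025,"y":-0.185,"z":0,"rx":0,"ry":0,"rz":0},{"x":0.025,"y":-0.185,"z":0,"rx":0,"ry":0,"rz":0},{"x":0.025,"y":-0.185,"z":0,"rx":0,"ry":0,"rz":0},{"x":0.025,"y":-0.185,"z":0,"rx":0,"ry":0,"rz":0},{"x":0.025,"y":-0.185,"z":0,"rx":0,"ry":0,"rz":0}]'; python3 - <<'E'
from h import *
i,im=shoot("o1")
go((.37,-.24,.25),np.radians(37))
E
```

```text
time_s: 18.27
ee_pos: [0.3963, -0.1672, 0.2417]
eef_rot: [0.001, 0.45, 0.893, -0.0]
force: [0.5, 0.8, 0.9]
opening: 0.6
grasp_force: 0.0
time_s: 18.68
ee_pos: [0.2726, -0.235, 0.2414]
eef_rot: [0.0, 0.45, 0.893, -0.001]
force: [-0.3, -0.0, 0.1]
opening: 0.599
grasp_force: 0.0
xyz [-0.0821  0.0982 -0.0113] r [ 0.0001  0.0002 -0.0011] | tcp [ 0.2742 -0.2345  0.2414] q6 0.048 t 18.7333
```

View pics/o1.png

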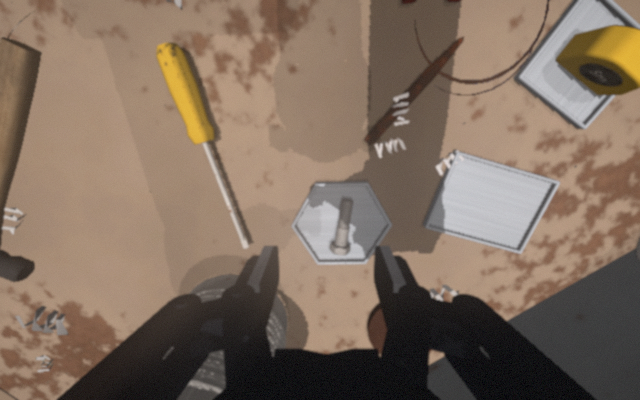

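o1 shows the hex tray (342,222) with the bolt, head at (340,248) and tail at (347,200). The long tray (493,201) is empty.

```bash
python3 - <<'E'
from h import *
i=load("o1");n=load("n1")
h=[(318,183),(370,182),(391,222),(367,264),(318,263),(293,223)]
W=np.array([on(i,u,.012) for u in h]);print("hex",W.mean(0),np.degrees(np.arctan2(*(np.roll(W,-1,0)-W)[:,1::-1].T)).round())
a,b=on(i,(339,252),.016),on(i,(347,199),.014);print("head",a,"tail",b,"mid",(a+b)/2,"len",np.linalg.norm(a-b),"axis",np.degrees(np.arctan2(*(a-b)[1::-1])))
print("height: ",tri((i,(341,246)),(n,(583,300))),tri((i,(347,200)),(n,(526,310))))
l=[(457,151),(558,181),(520,252),(426,224)];print("long",np.mean([on(i,u,.012) for u in l],0))
m=(a+b)/2;ax=np.arctan2(*(a-b)[1::-1])
go((m[0],m[1],.1),ax+np.pi/2)
E
```

```text
hex [ 0.32988112 -0.27679551  0.012     ] [  38.  -24.  -78. -145.  155.   95.]
head [ 0.34884048 -0.31000889  0.016     ] tail [ 0.31292561 -0.24631408  0.014     ] mid [ 0.33088305 -0.27816149  0.015     ] len 0.07314989308509219 axis -60.58314253026423
height:  (array([ 0.34892738, -0.3047018 ,  0.0132854 ]), np.float64(0.005695366999820519)) (array([ 0.31469186, -0.24823528,  0.01280763]), np.float64(0.001724078255269425))
long [ 0.46169228 -0.14462501  0.012     ]
xyz [-0.0916  0.0259  0.1887] r [0.0001 0.0002 0.02  ] | tcp [ 0.2742 -0.2345  0.2414] q6 0.048 t 18.7333
```

```bash
python3 -m jog '[{"x":-0.097,"y":0.025,"z":0.05,"rx":0,"ry":0,"rz":0.02},{"x":-0.097,"y":0.025,"z":0.1,"rx":0,"ry":0,"rz":0.02},{"x":-0.097,"y":0.025,"z":0.15,"rx":0,"ry":0,"rz":0.02},{"x":-0.097,"y":0.025,"z":0.188,"rx":0,"ry":0,"rz":0.02},{"x":-0.097,"y":0.025,"z":0.188,"rx":0,"ry":0,"rz":0.02},{"x":-0.097,"y":0.025,"z":0.188,"rx":0,"ry":0,"rz":0.02}]' 0.5; python3 - <<'E'
from h import *
go((.333,-.2815,.031),np.radians(29.4))
E
```

```text
time_s: 19.23
ee_pos: [0.3329, -0.278, 0.0978]
eef_rot: [-0.003, 0.502, 0.865, 0.001]
force: [-1.2, 0.2, 0.9]
opening: 0.497
grasp_force: 0.0
xyz [-0.0048 -0.0021  0.0891] r [-0.0002 -0.0011  0.001 ] | tcp [ 0.3329 -0.278   0.0978] q6 0.209 t 19.2333
```

```bash
python3 -m jog '[{"x":-0.003,"y":-0.001,"z":0.03,"rx":0,"ry":0,"rz":0},{"x":-0.003,"y":-0.001,"z":0.06,"rx":0,"ry":0,"rz":0},{"x":-0.003,"y":-0.001,"z":0.08,"rx":0,"ry":0,"rz":0},{"x":-0.003,"y":-0.001,"z":0.085,"rx":0,"ry":0,"rz":0},{"x":-0.003,"y":-0.001,"z":0.085,"rx":0,"ry":0,"rz":0},{"x":-0.003,"y":-0.001,"z":0.085,"rx":0,"ry":0,"rz":0}]'; python3 - <<'E'
from h import *
go((.333,-.2815,.0315),np.radians(29.4))
E
```

```text
time_s: 19.73
ee_pos: [0.3354, -0.284, 0.0382]
eef_rot: [0.001, 0.502, 0.865, -0.0]
force: [-0.4, -0.5, -0.4]
opening: 0.502
grasp_force: 0.0
xyz [ 0.0045 -0.0011  0.009 ] r [0.0001 0.0004 0.0008] | tcp [ 0.3354 -0.284   0.0382] q6 0.206 t 19.7333
```

```bash
python3 -m jog '[{"x":0.004,"y":-0.001,"z":0.009,"rx":0,"ry":0,"rz":0},{"x":0.004,"y":-0.001,"z":0.009,"rx":0,"ry":0,"rz":0},{"x":0.004,"y":-0.001,"z":0.009,"rx":0,"ry":0,"rz":0}]' && python3 -m jog '[{"x":0,"y":0,"z":0,"rx":0,"ry":0,"rz":0},{"x":0,"y":0,"z":0,"rx":0,"ry":0,"rz":0},{"x":0,"y":0,"z":0,"rx":0,"ry":0,"rz":0},{"x":0,"y":0,"z":0,"rx":0,"ry":0,"rz":0},{"x":0,"y":0,"z":0,"rx":0,"ry":0,"rz":0},{"x":0,"y":0,"z":0,"rx":0,"ry":0,"rz":0},{"x":0,"y":0,"z":0,"rx":0,"ry":0,"rz":0},{"x":0,"y":0,"z":0,"rx":0,"ry":0,"rz":0}]' 0.05 40; python3 -m jog '[{"x":0,"y":0,"z":-0.02,"rx":0,"ry":0,"rz":0},{"x":0,"y":0,"z":-0.06,"rx":0,"ry":0,"rz":0},{"x":0,"y":0,"z":-0.1,"rx":0,"ry":0,"rz":0},{"x":0,"y":0,"z":-0.12,"rx":0,"ry":0,"rz":0},{"x":0,"y":0,"z":-0.12,"rx":0,"ry":0,"rz":0}]'; python3 - <<'E'
from h import *
i,im=shoot("o2")
go((.462,-.145,.12),np.radians(20))
E
```

```text
time_s: 19.98
ee_pos: [0.332, -0.2809, 0.03]
eef_rot: [0.0, 0.503, 0.864, -0.0]
force: [-0.2, 0.7, -0.3]
opening: 0.503
grasp_force: 0.0
time_s: 20.65
ee_pos: [0.3321, -0.2812, 0.0299]
eef_rot: [0.0, 0.503, 0.864, -0.0]
force: [-1.0, 1.2, 5.9]
opening: 0.167
grasp_force: 39.0
time_s: 21.07
ee_pos: [0.3339, -0.2829, 0.1226]
eef_rot: [0.003, 0.503, 0.864, -0.001]
force: [0.9, -0.6, -1.3]
opening: 0.166
grasp_force: 39.3
xyz [0.0738 0.2398 0.001 ] r [0.0002 0.0006 0.0268] | tcp [ 0.3331 -0.282   0.1208] q6 0.205 t 21.1167
```

View pics/o2.png

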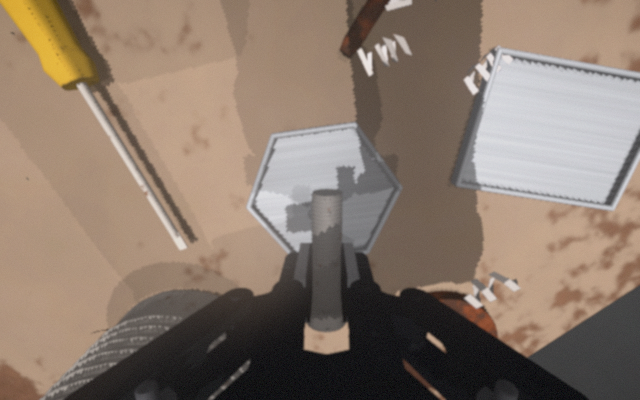

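o2 shows the bolt held level in the jaws (tail (327,192), head side ≈ (327,328)). The hex tray (325,187) is empty, and the long tray is at (550,128).

```bash
python3 - <<'E'
from h import *
i=load("o2");p,r=pose();z=p[2]-.0299
for u,h in[((327,192),.0145),((327,328),.024)]: print(r.inv().apply(on(i,u,z+h)-p).round(4))
E
python3 -m jog '[{"x":0.074,"y":0.24,"z":0,"rx":0,"ry":0,"rz":0.027},{"x":0.074,"y":0.24,"z":0,"rx":0,"ry":0,"rz":0.027},{"x":0.074,"y":0.24,"z":0,"rx":0,"ry":0,"rz":0.027},{"x":0.074,"y":0.24,"z":0,"rx":0,"ry":0,"rz":0.027},{"x":0.074,"y":0.24,"z":0,"rx":0,"ry":0,"rz":0.027},{"x":0.074,"y":0.24,"z":0,"rx":0,"ry":0,"rz":0.027},{"x":0.074,"y":0.24,"z":0,"rx":0,"ry":0,"rz":0.027}]'; python3 - <<'E'
from h import *
go((.4645,-.150,.031),np.radians(20))
E
```

```text
[0.0376 0.0008 0.0153]
[-0.0349  0.0008  0.006 ]
time_s: 21.7
ee_pos: [0.4606, -0.1421, 0.1176]
eef_rot: [-0.002, 0.573, 0.82, -0.0]
force: [-1.0, -0.9, -1.3]
opening: 0.169
grasp_force: 39.5
xyz [-0.012   0.0016  0.1155] r [-0.0004 -0.0003  0.0003] | tcp [ 0.4606 -0.1421  0.1176] q6 0.789 t 21.7
```

```bash
python3 -m jog '[{"x":-0.004,"y":0,"z":0.04,"rx":0,"ry":0,"rz":0},{"x":-0.004,"y":0,"z":0.08,"rx":0,"ry":0,"rz":0},{"x":-0.004,"y":0,"z":0.105,"rx":0,"ry":0,"rz":0},{"x":-0.004,"y":0,"z":0.105,"rx":0,"ry":0,"rz":0},{"x":-0.004,"y":0,"z":0.105,"rx":0,"ry":0,"rz":0},{"x":-0.004,"y":0,"z":0.105,"rx":0,"ry":0,"rz":0}]'; python3 - <<'E'
from h import *
go((.462,-.146,.031),np.radians(20))
E
```

```text
time_s: 22.2
ee_pos: [0.4617, -0.1472, 0.0413]
eef_rot: [0.0, 0.575, 0.818, -0.0]
force: [-0.0, -0.2, -1.1]
opening: 0.171
grasp_force: 39.5
xyz [0.0014 0.0009 0.0137] r [-0.      0.     -0.0004] | tcp [ 0.4617 -0.1472  0.0413] q6 0.785 t 22.2
```

```bash
python3 -m jog '[{"x":0.001,"y":0,"z":0.0135,"rx":0,"ry":0,"rz":0},{"x":0.001,"y":0,"z":0.0135,"rx":0,"ry":0,"rz":0},{"x":0.001,"y":0,"z":0.0135,"rx":0,"ry":0,"rz":0},{"x":0.001,"y":0,"z":0.0135,"rx":0,"ry":0,"rz":0}]'; python3 -m jog '[{"x":0,"y":0,"z":0,"rx":0,"ry":0,"rz":0},{"x":0,"y":0,"z":0,"rx":0,"ry":0,"rz":0},{"x":0,"y":0,"z":0,"rx":0,"ry":0,"rz":0},{"x":0,"y":0,"z":0,"rx":0,"ry":0,"rz":0},{"x":0,"y":0,"z":-0.05,"rx":0,"ry":0,"rz":0},{"x":0,"y":0,"z":-0.1,"rx":0,"ry":0,"rz":0},{"x":0,"y":0,"z":-0.15,"rx":0,"ry":0,"rz":0},{"x":0,"y":0,"z":-0.2,"rx":0,"ry":0,"rz":0}]' 0.45; python3 - <<'E'
from h import *
go((.45,.05,.24),np.radians(20));go((.37,.24,.24),np.radians(20))
E
```

```text
time_s: 22.53
ee_pos: [0.4624, -0.1463, 0.0318]
eef_rot: [0.001, 0.574, 0.819, 0.0]
force: [-0.4, -0.6, -0.3]
opening: 0.174
grasp_force: 39.5
time_s: 23.2
ee_pos: [0.4613, -0.1455, 0.1824]
eef_rot: [-0.0, 0.574, 0.819, -0.0]
force: [0.7, -0.8, -0.2]
opening: 0.45
grasp_force: 0.0
xyz [ 0.2502  0.0747 -0.0768] r [-0.0001 -0.     -0.0002] | tcp [ 0.4613 -0.1455  0.1824] q6 0.786 t 23.2
xyz [ 0.5247  0.0608 -0.0767] r [-0.0001 -0.     -0.0002] | tcp [ 0.4613 -0.1455  0.1824] q6 0.786 t 23.2
```

```bash
python3 -m jog '[{"x":0.525,"y":0.06,"z":-0.07,"rx":0,"ry":0,"rz":0},{"x":0.525,"y":0.06,"z":-0.07,"rx":0,"ry":0,"rz":0},{"x":0.525,"y":0.06,"z":-0.07,"rx":0,"ry":0,"rz":0},{"x":0.525,"y":0.06,"z":-0.07,"rx":0,"ry":0,"rz":0},{"x":0.525,"y":0.06,"z":-0.07,"rx":0,"ry":0,"rz":0},{"x":0.525,"y":0.06,"z":-0.07,"rx":0,"ry":0,"rz":0},{"x":0.525,"y":0.06,"z":-0.07,"rx":0,"ry":0,"rz":0},{"x":0.525,"y":0.06,"z":-0.07,"rx":0,"ry":0,"rz":0}]' 0.68; python3 -m jog '[{"x":0.14,"y":0.01,"z":0,"rx":0,"ry":0,"rz":0},{"x":0.14,"y":0.01,"z":0,"rx":0,"ry":0,"rz":0},{"x":0.14,"y":0.01,"z":0,"rx":0,"ry":0,"rz":0},{"x":0.14,"y":0.01,"z":0,"rx":0,"ry":0,"rz":0}]'; python3 - <<'E'
from h import *
i,im=shoot("n2")
o=np.array(i["camera_from_world"])@np.r_[.351,.293,.032,1];o=o/o[2];u,v=(np.array(i["K"])@o[:3])[:2];print(u,v)
c=blob(im,(int(u)-45,int(v)-45,int(u)+45,int(v)+45),lambda h:h.sum(2)<300,7)
W=plane(i,c,.032);print("nut",cv2.minAreaRect((W*1000).astype(np.float32)),W.mean(0),c.min(0),c.max(0))
go((.351,.293,.1),np.radians(20))
E
```

```text
time_s: 23.87
ee_pos: [0.3842, 0.1774, 0.225]
eef_rot: [0.0, 0.574, 0.819, 0.0]
force: [1.6, 0.2, 0.7]
opening: 0.682
grasp_force: 0.0
time_s: 24.2
ee_pos: [0.3551, 0.2806, 0.2246]
eef_rot: [-0.0, 0.572, 0.821, 0.001]
force: [0.6, -0.5, 0.4]
opening: 0.682
grasp_force: 0.0
326.1801943006348 168.71913519659032
nut ((353.672119140625, 280.2618408203125), (37.925315856933594, 21.816268920898438), 7.7815375328063965) [0.35233821 0.28089593] [308 168] [342 190]
xyz [0.0201 0.0007 0.166 ] r [0.     0.     0.0005] | tcp [0.3557 0.2787 0.2245] q6 1.743 t 24.25
```

View pics/n2.png

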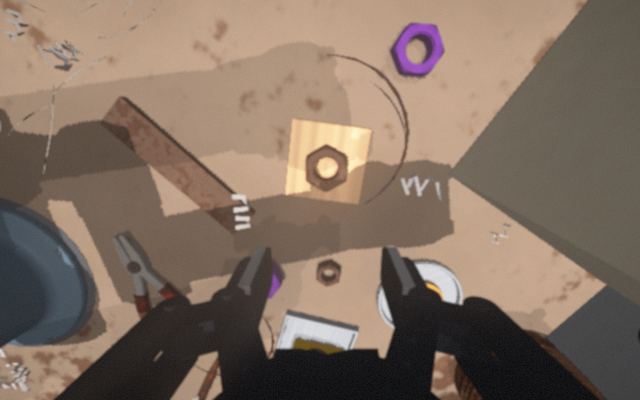

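n2 shows the nut at (327,168) on the board, where I left it (predicted (326,169)), with its flats facing the jaws.

```bash
python3 -m jog '[{"x":0.02,"y":0.001,"z":0.05,"rx":0,"ry":0,"rz":0},{"x":0.02,"y":0.001,"z":0.1,"rx":0,"ry":0,"rz":0},{"x":0.02,"y":0.001,"z":0.15,"rx":0,"ry":0,"rz":0},{"x":0.02,"y":0.001,"z":0.166,"rx":0,"ry":0,"rz":0},{"x":0.02,"y":0.001,"z":0.166,"rx":0,"ry":0,"rz":0}]'; python3 - <<'E'
from h import *
go((.351,.293,.037),np.radians(20))
E
```

```text
time_s: 24.67
ee_pos: [0.3493, 0.2883, 0.0964]
eef_rot: [-0.001, 0.575, 0.818, -0.004]
force: [-0.6, -0.6, 0.0]
opening: 0.677
grasp_force: 0.0
xyz [0.0053 0.0049 0.0792] r [-0.0013  0.0004 -0.0005] | tcp [0.3493 0.2883 0.0964] q6 1.775 t 24.6667
```

```bash
python3 -m jog '[{"x":0.005,"y":0.002,"z":0.03,"rx":0,"ry":0,"rz":0},{"x":0.005,"y":0.002,"z":0.06,"rx":0,"ry":0,"rz":0},{"x":0.005,"y":0.002,"z":0.077,"rx":0,"ry":0,"rz":0},{"x":0.005,"y":0.002,"z":0.077,"rx":0,"ry":0,"rz":0},{"x":0.005,"y":0.002,"z":0.077,"rx":0,"ry":0,"rz":0}]'; python3 - <<'E'
from h import *
go((.351,.293,.037),np.radians(20))
E
```

```text
time_s: 25.08
ee_pos: [0.3528, 0.2949, 0.043]
eef_rot: [0.0, 0.575, 0.818, -0.0]
force: [0.6, -0.2, -0.3]
opening: 0.679
grasp_force: 0.0
xyz [-0.0015 -0.0031  0.008 ] r [ 0.      0.     -0.0004] | tcp [0.3528 0.2949 0.043 ] q6 1.782 t 25.0833
```

```bash
python3 -m jog '[{"x":-0.001,"y":-0.002,"z":0.0075,"rx":0,"ry":0,"rz":0},{"x":-0.001,"y":-0.002,"z":0.0075,"rx":0,"ry":0,"rz":0},{"x":-0.001,"y":-0.002,"z":0.0075,"rx":0,"ry":0,"rz":0}]' && python3 -m jog '[{"x":0,"y":0,"z":0,"rx":0,"ry":0,"rz":0},{"x":0,"y":0,"z":0,"rx":0,"ry":0,"rz":0},{"x":0,"y":0,"z":0,"rx":0,"ry":0,"rz":0},{"x":0,"y":0,"z":0,"rx":0,"ry":0,"rz":0},{"x":0,"y":0,"z":0,"rx":0,"ry":0,"rz":0},{"x":0,"y":0,"z":0,"rx":0,"ry":0,"rz":0}]' 0.3 40; python3 -m jog '[{"x":0,"y":0,"z":-0.03,"rx":0,"ry":0,"rz":0},{"x":0,"y":0,"z":-0.08,"rx":0,"ry":0,"rz":0},{"x":0,"y":0,"z":-0.13,"rx":0,"ry":0,"rz":0},{"x":0,"y":0,"z":-0.18,"rx":0,"ry":0,"rz":0},{"x":0,"y":0,"z":-0.18,"rx":0,"ry":0,"rz":0}]'; python3 - <<'E'
from h import *
go((.44,.0,.18));go((.33,-.277,.12))
E
```

```text
time_s: 25.33
ee_pos: [0.3516, 0.2942, 0.0374]
eef_rot: [0.0, 0.574, 0.819, 0.001]
force: [-0.3, -0.1, 0.9]
opening: 0.676
grasp_force: 0.0
time_s: 25.83
ee_pos: [0.3515, 0.2944, 0.0375]
eef_rot: [0.0, 0.574, 0.819, 0.0]
force: [-0.6, -0.7, 5.5]
opening: 0.516
grasp_force: 40.7
time_s: 26.25
ee_pos: [0.3547, 0.2966, 0.1787]
eef_rot: [0.002, 0.574, 0.819, 0.006]
force: [0.1, 1.0, -2.0]
opening: 0.516
grasp_force: 42.8
xyz [-0.4105 -0.0279 -0.003 ] r  | tcp [0.3547 0.2966 0.1787] q6 1.782 t 26.25
xyz [-0.7079 -0.2927  0.0731] r  | tcp [0.3547 0.2966 0.1787] q6 1.782 t 26.25
```

```bash
python3 -m jog '[{"x":-0.41,"y":-0.03,"z":0,"rx":0,"ry":0,"rz":0},{"x":-0.41,"y":-0.03,"z":0,"rx":0,"ry":0,"rz":0},{"x":-0.41,"y":-0.03,"z":0,"rx":0,"ry":0,"rz":0},{"x":-0.41,"y":-0.03,"z":0,"rx":0,"ry":0,"rz":0},{"x":-0.41,"y":-0.03,"z":0,"rx":0,"ry":0,"rz":0},{"x":-0.41,"y":-0.03,"z":0,"rx":0,"ry":0,"rz":0},{"x":-0.41,"y":-0.03,"z":0,"rx":0,"ry":0,"rz":0},{"x":-0.41,"y":-0.03,"z":0,"rx":0,"ry":0,"rz":0}]'; python3 - <<'E'
from h import *
go((.33,-.277,.12))
E
```

```text
time_s: 26.92
ee_pos: [0.4358, -0.0071, 0.1715]
eef_rot: [0.001, 0.576, 0.817, -0.001]
force: [1.0, 0.1, -1.5]
opening: 0.515
grasp_force: 42.8
xyz [-0.2912 -0.2541  0.0695] r  | tcp [ 0.4358 -0.0071  0.1715] q6 1.067 t 26.9167
```

```bash
python3 -m jog '[{"x":-0.29,"y":-0.253,"z":0.06,"rx":0,"ry":0,"rz":0},{"x":-0.29,"y":-0.253,"z":0.06,"rx":0,"ry":0,"rz":0},{"x":-0.29,"y":-0.253,"z":0.06,"rx":0,"ry":0,"rz":0},{"x":-0.29,"y":-0.253,"z":0.06,"rx":0,"ry":0,"rz":0},{"x":-0.29,"y":-0.253,"z":0.06,"rx":0,"ry":0,"rz":0},{"x":-0.29,"y":-0.253,"z":0.06,"rx":0,"ry":0,"rz":0},{"x":-0.29,"y":-0.253,"z":0.06,"rx":0,"ry":0,"rz":0},{"x":-0.29,"y":-0.253,"z":0.06,"rx":0,"ry":0,"rz":0}]'; python3 -m jog '[{"x":0,"y":0,"z":0.06,"rx":0,"ry":0,"rz":0},{"x":0,"y":0,"z":0.06,"rx":0,"ry":0,"rz":0},{"x":0,"y":0,"z":0.06,"rx":0,"ry":0,"rz":0},{"x":0,"y":0,"z":0.06,"rx":0,"ry":0,"rz":0}]'; python3 - <<'E'
from h import *
go((.33,-.277,.0345),np.radians(20))
E
```

```text
time_s: 27.58
ee_pos: [0.3281, -0.2783, 0.1259]
eef_rot: [0.001, 0.578, 0.816, -0.002]
force: [-0.4, -0.2, -1.9]
opening: 0.512
grasp_force: 42.9
time_s: 27.92
ee_pos: [0.33, -0.2708, 0.0817]
eef_rot: [-0.001, 0.574, 0.819, 0.0]
force: [0.0, -0.2, -2.3]
opening: 0.514
grasp_force: 42.9
xyz [-0.0079 -0.0028  0.0629] r [-0.0001 -0.0003 -0.0001] | tcp [ 0.33   -0.2708  0.0817] q6 0.386 t 27.9167
```

```bash
python3 -m jog '[{"x":-0.008,"y":-0.003,"z":0.02,"rx":0,"ry":0,"rz":0},{"x":-0.008,"y":-0.003,"z":0.045,"rx":0,"ry":0,"rz":0},{"x":-0.008,"y":-0.003,"z":0.058,"rx":0,"ry":0,"rz":0},{"x":-0.008,"y":-0.003,"z":0.058,"rx":0,"ry":0,"rz":0},{"x":-0.008,"y":-0.003,"z":0.058,"rx":0,"ry":0,"rz":0},{"x":-0.008,"y":-0.003,"z":0.058,"rx":0,"ry":0,"rz":0}]'; python3 - <<'E'
from h import *
go((.33,-.277,.0345),np.radians(20))
E
```

```text
time_s: 28.42
ee_pos: [0.3314, -0.2788, 0.0396]
eef_rot: [0.001, 0.574, 0.819, -0.0]
force: [0.2, -0.2, -1.5]
opening: 0.513
grasp_force: 42.9
xyz [ 0.0029 -0.001   0.0068] r [ 0.0001  0.0004 -0.0001] | tcp [ 0.3314 -0.2788  0.0396] q6 0.376 t 28.4167
```

```bash
python3 -m jog '[{"x":0.003,"y":-0.001,"z":0.0075,"rx":0,"ry":0,"rz":0},{"x":0.003,"y":-0.001,"z":0.0075,"rx":0,"ry":0,"rz":0},{"x":0.003,"y":-0.001,"z":0.0075,"rx":0,"ry":0,"rz":0},{"x":0.003,"y":-0.001,"z":0.0075,"rx":0,"ry":0,"rz":0}]'; python3 -m jog '[{"x":0,"y":0,"z":0,"rx":0,"ry":0,"rz":0},{"x":0,"y":0,"z":0,"rx":0,"ry":0,"rz":0},{"x":0,"y":0,"z":0,"rx":0,"ry":0,"rz":0},{"x":0,"y":0,"z":0,"rx":0,"ry":0,"rz":0},{"x":0,"y":0,"z":-0.05,"rx":0,"ry":0,"rz":0},{"x":0,"y":0,"z":-0.1,"rx":0,"ry":0,"rz":0},{"x":0,"y":0,"z":-0.15,"rx":0,"ry":0,"rz":0},{"x":0,"y":0,"z":-0.2,"rx":0,"ry":0,"rz":0}]' 0.7; python3 - <<'E'
from h import *
go((.43,-.1,.31),np.radians(20))
E
```

```text
time_s: 28.75
ee_pos: [0.3301, -0.2775, 0.0335]
eef_rot: [0.002, 0.574, 0.819, -0.0]
force: [2.4, -0.7, 4.2]
opening: 0.512
grasp_force: 43.6
time_s: 29.42
ee_pos: [0.328, -0.2755, 0.1837]
eef_rot: [-0.001, 0.574, 0.819, 0.0]
force: [1.3, -1.6, -0.4]
opening: 0.697
grasp_force: 0.0
xyz [ 0.1739  0.2074 -0.1682] r [-0.0001 -0.0002 -0.0002] | tcp [ 0.328  -0.2755  0.1837] q6 0.376 t 29.4167
```

```bash
python3 - <<'E'
from h import *
shoot("f1")
E
python3 -m jog '[{"x":0.17,"y":0.2,"z":-0.16,"rx":0,"ry":0,"rz":0},{"x":0.17,"y":0.2,"z":-0.16,"rx":0,"ry":0,"rz":0},{"x":0.17,"y":0.2,"z":-0.16,"rx":0,"ry":0,"rz":0},{"x":0.17,"y":0.2,"z":-0.16,"rx":0,"ry":0,"rz":0},{"x":0.17,"y":0.2,"z":-0.16,"rx":0,"ry":0,"rz":0},{"x":0.17,"y":0.2,"z":-0.16,"rx":0,"ry":0,"rz":0},{"x":0.17,"y":0.2,"z":-0.16,"rx":0,"ry":0,"rz":0},{"x":0.17,"y":0.2,"z":-0.16,"rx":0,"ry":0,"rz":0}]'; python3 - <<'E'
from h import *
shoot("f2")
a=cv2.imread("pics/f1.png");b=cv2.imread("pics/f2.png")
cv2.imwrite("pics/f.png",np.hstack([cv2.resize(a[80:330,180:640],(390,212)),cv2.resize(b,(400,250))[:212]]))
cv2.imwrite("pics/f.png",np.vstack([a[60:310],b[:350]]))
E
```

```text
time_s: 30.13
ee_pos: [0.4268, -0.1048, 0.3027]
eef_rot: [0.0, 0.573, 0.819, -0.0]
force: [-0.8, 0.6, 0.4]
opening: 0.698
grasp_force: 0.0
```

View pics/f.png

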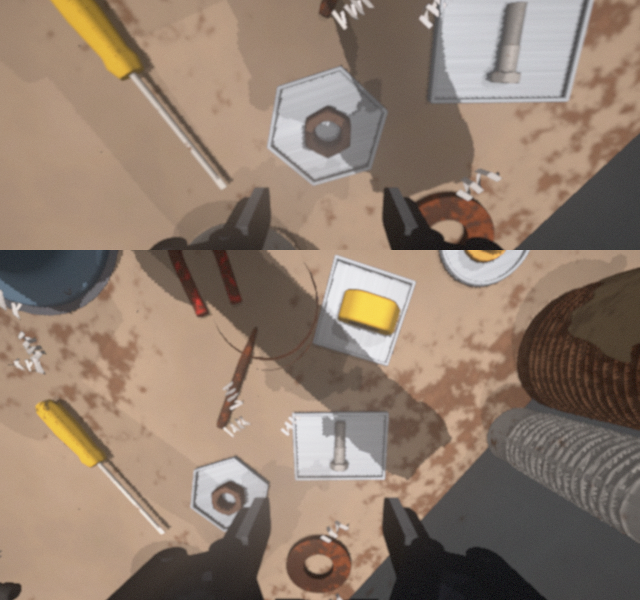

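The top half (f1) shows the nut flat in the hex tray and the bolt in the long tray. The bottom half (f2) shows the bolt mid in the long tray (340,446) and the tape upright in the square tray (368,311). The bush is only partly visible at (484,252), so I'll check the nut and then the bush numerically.

```bash
python3 -m jog '[{"x":0.24,"y":0.16,"z":0,"rx":0,"ry":0,"rz":0},{"x":0.24,"y":0.16,"z":0,"rx":0,"ry":0,"rz":0},{"x":0.24,"y":0.16,"z":0,"rx":0,"ry":0,"rz":0},{"x":0.24,"y":0.16,"z":0,"rx":0,"ry":0,"rz":0},{"x":0.24,"y":0.16,"z":0,"rx":0,"ry":0,"rz":0},{"x":0.24,"y":0.16,"z":0,"rx":0,"ry":0,"rz":0},{"x":0.24,"y":0.16,"z":0,"rx":0,"ry":0,"rz":0}]'; python3 - <<'E'
from h import *
i=load("f1");print("hex",np.mean([on(i,u,.012) for u in[(341,127),(386,167),(372,222),(314,243),(269,206),(282,146)]],0),"nut",on(i,(327,191),.028))
i=load("f2");print("long",np.mean([on(i,u,.012) for u in[(297,163),(387,163),(386,230),(295,230)]],0),"bolt",(on(i,(340,221),.016)+on(i,(341,171),.014))/2)
i,im=shoot("g1")
def px(p):
    q=(np.array(i["camera_from_world"])@np.r_[p,1])[:3];q/=q[2];return (np.array(i["K"])@q)[:2]
u,v=px((.531,.164,.02)).astype(int);print(u,v)
cv2.imwrite("pics/g.png",cv2.resize(im[max(0,v-80):v+80,max(0,u-100):u+100],None,fx=3,fy=3)); print(max(0,u-100),max(0,v-80))
c=blob(im,(u-55,max(0,v-55),u+55,v+55),yellow,5);W=plane(i,c,.009);print("flange",cv2.minEnclosingCircle((W*1000).astype(np.float32)))
E
```

```text
time_s: 30.77
ee_pos: [0.4775, 0.1057, 0.3009]
eef_rot: [-0.001, 0.573, 0.819, -0.001]
force: [0.0, -0.4, 1.0]
opening: 0.701
grasp_force: 0.0
hex [ 0.32982973 -0.27675374  0.012     ] nut [ 0.32940182 -0.27641223  0.028     ]
long [ 0.46568191 -0.14579463  0.012     ] bolt [ 0.46358589 -0.14371411  0.015     ]
378 137
278 57
flange ((536.7243041992188, 163.2373504638672), 32.87419509887695)
```

View pics/g.png

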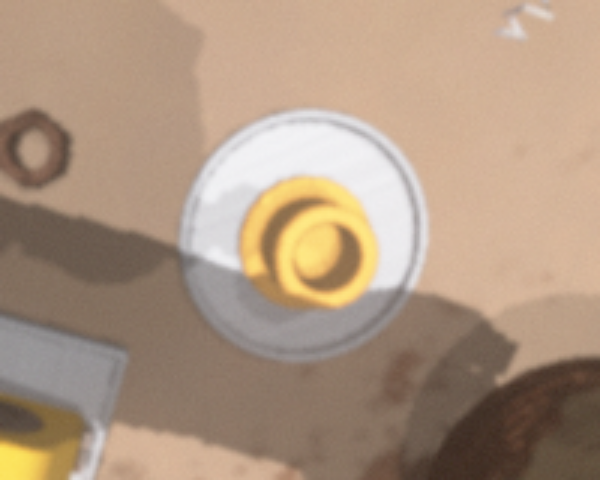

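The bush stands in the middle of the round tray: flange at (303,240), tray at (304,235) in the crop. All four parts are placed within a few mm, so I'm handing in.

```bash
python3 -c "
from rig import ctrl
print(ctrl.sign_off())"
```

```text
the job is handed in; nothing more can be done
None
```

I put the bolt, nut, bush and tape in their own trays, each within about 5 mm of the middle by the camera checks, and handed the job in at about 31 s of robot time; no verdict came back.

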